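Clamp up a stack of round blanks in the ratchet lever press

TASK

Throw the pawl of the small lever press off its ratchet and swing the lever right up; then stack all the round beech blanks on the press's platen, centred with their edges flush, and lay the pale thin offcut flat and centred on top of them to protect the wood. Finally let the pawl back into the teeth and press the lever down hard, so that the ratchet keeps the stack firmly squeezed with the foot's spring pushed well in, and leave the other things on the bench as they are.

Things in the scene. Friction and masses are not known exactly. Their poses are not given: they have to be found in the camera images.
- press: Small ratchet lever press fixed on the worktop, place and angle vary: grey iron base 12 mm thick, about 320 x 120 to 185 mm, with a round steel platen, two bearing cheeks and a pawl bracket. Origin under the platen's centre at worktop height; x points along the base from the platen to the lever's hinge, y along the hinge axis, z up. With the pawl in the teeth the lever goes down click by click and cannot go up.
- platen_top (a point): Centre of the top face of the press's round steel platen (72 mm diameter), 22 mm above the worktop, where the stack is built. Axes as press.
- lever_hinge (a point): Point on the lever's level hinge axis (the press's y), on the mid-plane of the lever: 140 mm along x from the platen's axis, 100 mm above the worktop, between the two grey cheeks.
- lever_grip (a point): Centre of the black drum grip on the free end of the steel lever (bar 16 mm wide): 32 mm diameter, 34 mm long along the hinge axis, turning freely on its pin; 215.6 mm from the hinge axis, in the upright plane through the platen's axis; seen from the hinge it stands (0.074 + joint lever) rad above the press's -x direction. Pinch it by its two flat ends, fingers closing along the hinge axis.
- lever (a joint): Lever angle, rad: 0 level over the platen, growing as it swings up; -0.30 lower stop (foot clear of the empty platen), 1.57 upright, 1.90 upper stop, leaning back, platen free from above. Stiff hinge: stays about where it is left, 4 N at the grip to swing up. A toothed quadrant (radius 88 mm, teeth 0.055 rad apart) turns with it, 85 mm along the press's -y; teeth act below about 0.45.
- pawl_hinge (a point): Point on the pawl's pivot axis (parallel to the press's y), in the quadrant's plane: 232 mm along x and -85 mm along y of the press's origin, 140 mm above the worktop, on a bracket behind the quadrant.
- pawl_knob (a point): Centre of the black ball (22 mm) on the pawl's throw handle (8 mm rod), 60 mm from the pivot, in the quadrant's upright plane; seen from the pivot it stands (2.007 - joint pawl) rad above the press's x direction: leaning toward the quadrant when in, away when off. Pinch it by its sides, fingers closing along the hinge axis, or push it over; at least 60 mm from the lever.
- pawl (a joint): Gravity pawl, rad: 0 to 0.13 with its tip in the quadrant's teeth (in; it rocks as teeth pass), 1.05 thrown right over onto its stop (off). Its balance point is at about 0.5; beyond that it falls on by its own weight, no spring. Unloaded it moves with less than 1 N; while the press holds a squeezed stack the load jams it and it takes about 4 N.
- plunger (a joint): How far the sprung plunger under the lever, 140 mm from the hinge, is pushed up into the lever, m: 0 free, 0.014 at its stop; spring 2 N to 12 N. The foot touches two blanks plus offcut at a lever angle of about -0.04, three at 0.06, four at 0.16. Springing back to the last tooth costs up to 8 mm, so press down to the stop (0.10 rad more, about 10 N at the lever's grip).
- foot_face (a point): Centre of the flat face of the swivelling steel foot (44 mm diameter) on the plunger; it levels itself on what it presses. The face is 24 mm below the hinge axis when the lever is level and the plunger free.
- bar_right (a point): Point on the right-hand aluminium sash-clamp bar, which crosses the worktop straight along the robot's x, fixed, with a free gap below it: 24 mm wide, from 133 to 183 mm above the worktop. Most blanks lie beyond it, the press is on its left. Carry things over it.
- bar_left (a point): Point on the left-hand sash-clamp bar, like the right one; the press, the pale offcut and some blanks lie between the two bars.
- caul: Pale wooden offcut, 62 x 95 x 20 mm, lying flat; origin at the centre of its underside, x across its 62 mm width, y along it, z up. It goes on top of the blanks under the foot.
- caul_mid (a point): The middle of the caul (10 mm above its underside); either broad face may be up.
- offcut: Another offcut, brown, thicker and narrower, 48 x 75 x 30 mm; not part of the job.
- tape: Yellow pocket tape measure, 66 mm high; not part of the job.
- wax_tin: Round green and white wax tin, 86 mm diameter, 30 mm high; not part of the job.
- glue_bottle: White glue bottle with a tall green cone cap, 244 mm high, standing; not part of the job.
- disc_1: Round beech blank, 56 mm diameter, 14 mm thick, about 35 g, lying flat; origin at its middle, z along its axis. All blanks are alike; two to four are there, an absent one is None.
- disc_2: Round beech blank, 56 mm diameter, 14 mm thick, about 35 g, lying flat; origin at its middle, z along its axis. All blanks are alike; two to four are there, an absent one is None.
- disc_3: Round beech blank, 56 mm diameter, 14 mm thick, about 35 g, lying flat; origin at its middle, z along its axis. All blanks are alike; two to four are there, an absent one is None.
- disc_4: Round beech blank, 56 mm diameter, 14 mm thick, about 35 g, lying flat; origin at its middle, z along its axis. All blanks are alike; two to four are there, an absent one is None.
There are look-alikes about, which are no part of the job. Leave any grey or yellow look-alike of the disc_4 alone.

How it is judged:
By the outcome, as a careful person would: the job done as asked, in the order asked, and still so for the second after the job is handed in, with the robot touching nothing.
Of disc_1, disc_2, disc_3, disc_4 only 2 to 4 are there at a start; the rules pass over those that are not, and their reading is None.
At some moment in a run one of disc_1, disc_2, disc_3, disc_4 may be knocked a few centimetres aside while the robot is not near it.
Once in a run the grip may slacken for a moment while it holds something.
It also fails if it takes over 210 s, if anything falls off the work surface, if the arm or the gripper's body presses on something with over 40 N, if the wrist force passes 120 N, or if a joint passes its speed limit or range.

ROBOT

A 7-joint arm with a two-finger parallel gripper is mounted at the origin on a cart in front of the work surface, level with it; the furniture and walls round the work are solid. World frame = base frame: x ahead of the robot, y to its left, z up, the work surface at z = 0. Lengths are in m, angles in rad, forces in N, time in s.
With the tool pointing down it reaches from about 0.4 to 0.75 m from the base axis. Payload 19.5 kg.
Tool frame: the origin (TCP) lies on the centre line of the jaws, within the pads' length; the fingertips stand bot.finger_overhang ahead of it and the grasp point (between the pads) lies 5 mm behind it (bot.finger_overhang is the distance from the TCP to the fingertips, in m); z points along the fingers, y is the line along which they close (so a half turn about z gives the same grasp; the last joint's range is limited). The gripper opens to 85 mm and grips with 20 to 120 N. Pads are 22 mm wide; open, the fingers measure 114 mm over their backs; the gripper's body (76 mm by 85 mm) begins 54 mm behind the grasp point. The pads swing forward as they close: fully open they stand 13 mm farther back than shut.
Start: joints at [-1.167, 0.707, -0.028, 1.485, 0.022, 0.951, -0.075], TCP at [0.248, 0.519, 0.245] pointing down, gripper open.
Joint ranges: [-2.71, 2.71], [-0.32, 2.16], [-1.57, 1.52], [0, 2.45], [-1.46, 4.6], [0, 2.02], [-2.83, 2.83]. Speed limits (rad/s): [1.89, 1.89, 2.57, 2.57, 3.01, 3.01, 3.01].

INTERFACE

Orientations are given as a unit quaternion [w, x, y, z].
In Python, from cell import bot gives the robot as it stands.
- The arm moves only by the tool jog_arm, never from a script. Its argument "moves" is a list of rows, each an object with "claw": the gripper's target within -1 to 1 (fully open at 1, half-way at 0, shut at -1); "delta_pos": the shift along the tool's x, y, z in cm, a list of three; "turn": the turn about the tool's z in rad. In form: [{"claw": claw, "delta_pos": [tx, ty, tz], "turn": turn}, ...]. A call has 1 to 20 rows; each row shifts and turns the commanded pose from where the row before left it, along the tool's axes as they then stand; what a row does not reach is not made up. A row lasts 1/8 s, in which the tool goes at most 62.5 mm and 10.7 degrees, less where a joint would pass 70% of its speed; a pose out of reach is approached as far as the arm can. A call with a gripper value outside its range is refused whole. The fingers move at their own pace and stop on an object; "force" is the grip in N (left out, the last holds). Time passes only in rows, so rows that do not move let the fingers close. It gives the time, the measured TCP pose, the force, the opening and the grip force at its end, in the units of the state.
- bot.get_state(): the state, without advancing time (a new reading comes with each control period).
- bot.get_image(name): name is "side" or "top"; returns the picture (420x560x3 uint8, red, green, blue); there is no depth.
- bot.get_calibration(name): a dict with "K" (3x3 intrinsics, pixels), "view" (4x4, takes a point from world to camera coordinates). Camera axes: x right, y up, looking along -z (the intrinsics and any distortion apply to the point x, -y, -z); pixel columns grow to the right and rows downward; lengths in m; the calibration is good to about 2 mm. A picture is of the moment at which its call begins. get_calibration takes no time and is no camera call.
- bot.job_done(): hands the job in; it is judged then, once.
The state is a dict: "time": time; "joint_positions": joint angles; "qvel": joint speeds; "effort": joint torques, N m; "eef_pos": TCP position; "tool_rot": TCP orientation; "force": force on the tool from outside, world axes, zero at the start; "torque": the same for the moment, N m; "opening": finger opening in m; "finger_force": force on a finger pad.
Only numpy, scipy, OpenCV 4.12 (cv2) and the standard library are available. Lean on these libraries where they do the work, as an engineer would, in place of code of your own. Each camera call takes 0.05 s, during which the arm holds its last target. There are 200 camera calls.

## Working session

There is one attempt and no reset: what is moved stays moved. The work goes in short steps, Python scripts to look and compute and a tool call to move; the robot and the scene stay as the last step left them, time stands still between calls to the robot, and variables do not carry over. Pictures are saved under pics/ and viewed, at most 14 in all, crops included, and the job is handed in when it is done.

Besides the shell and the picture viewer there is one more tool, called after ">>>" by a JSON object that holds its "name" and its "arguments". jog_arm: Moves the arm, as the interface text tells. Its arguments: {"type":"object","properties":{"moves":{"type":"array","items":{"type":"object","properties":{"claw":{"type":"number"},"delta_pos":{"type":"array","items":{"type":"number"}},"turn":{"type":"number"}}}},"force":{"type":"number"}},"required":["moves"]}

```bash
ls; mkdir -p pics; cat > h.py <<'E'
import numpy as np, cv2
from cell import bot
def snap(n,f):
    im=bot.get_image(n); cv2.imwrite(f'pics/{f}.png',im[:,:,::-1]); return im
def cal(n):
    c=bot.get_calibration(n); return c,np.array(c['K']),np.array(c['view'])
def proj(n,P):
    c,K,V=cal(n); p=V[:3,:3]@np.array(P,float)+V[:3,3]; q=K@np.array([p[0],-p[1],-p[2]]); return q[:2]/q[2]
def ray(n,u,v):
    c,K,V=cal(n); d=np.linalg.inv(K)@[u,v,1]; d=np.array([d[0],-d[1],-d[2]])
    R=V[:3,:3]; return -R.T@V[:3,3], R.T@d
def onz(n,u,v,z):
    o,d=ray(n,u,v); return o+d*(z-o[2])/d[2]
E
python3 - <<'E'
from h import *
for n in('top','side'):
    snap(n,n+'0'); c,K,V=cal(n); print(c.keys(),K.round(1).tolist(),ray(n,280,210)); 
    if len(c)>2: print({k:c[k] for k in c if k not in('K','view')})
s=bot.get_state(); print(s, bot.finger_overhang)
E
```

```text
pics
dict_keys(['K', 'view']) [[458.3, 0.0, 281.9], [0.0, 458.3, 208.9], [0.0, 0.0, 1.0]] (array([ 0.26611466, -0.03207855,  1.58924733]), array([ 0.20304118, -0.00492695, -0.97916904]))
dict_keys(['K', 'view']) [[386.5, 0.0, 279.6], [0.0, 386.5, 215.7], [0.0, 0.0, 1.0]] (array([0.53306312, 0.76376392, 1.31872014]), array([ 0.02321885, -0.58107706, -0.81365245]))
{'time': 0.1, 'joint_positions': array([-1.16671232,  0.70702389, -0.02762783,  1.48493035,  0.02198033,
        0.95087197, -0.07548693]), 'qvel': array([ 9.18684133e-04, -2.94160735e-03,  9.18361519e-05, -5.67018529e-04,
       -1.94067254e-04,  3.62893410e-04, -1.42285518e-03]), 'effort': array([ 7.96413133e-04, -8.84269309e+01,  1.23656821e+00, -2.36443967e+01,
        1.71183870e-02,  5.13882173e-03, -1.09339894e-04]), 'eef_pos': array([0.24782084, 0.51862653, 0.24488894]), 'tool_rot': array([-1.01465764e-04,  2.21046712e-01,  9.75263110e-01, -4.54976590e-04]), 'force': array([ 0.97575454, -0.85206304, -0.80738507]), 'torque': array([-0.02642314,  0.0136327 , -0.01826855]), 'finger_force': 0.0, 'opening': 0.08563369614979607} 0.014
```

View pics/top0.png

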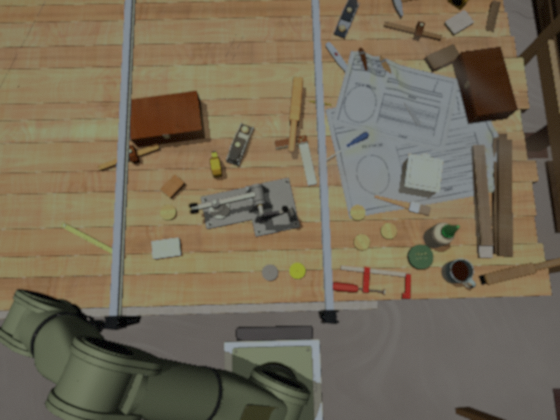

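View pics/side0.png

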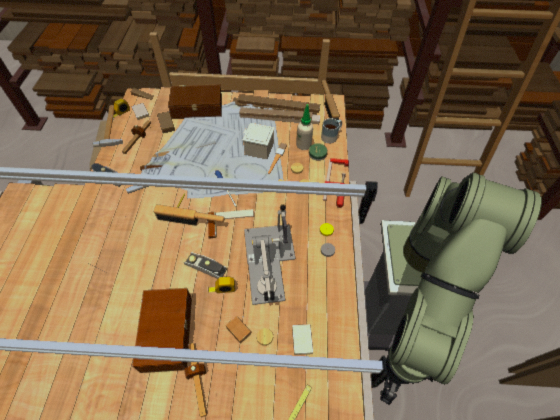

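The top view shows beech blanks at (168,213), (358,213), (389,230) and (362,241), the caul at (166,248), and the press from (195,208) to (295,215). The look-alikes are at (297,270) yellow and (270,272) grey. The side view agrees. Next I'll measure and zoom on the press.

```bash
cat >> h.py <<'E'
def blob(im,u,v,r=16,tol=None):
    "segment the thing at (u,v) by flood fill on smoothed Lab; returns contour"
    lab=cv2.cvtColor(np.ascontiguousarray(im),cv2.COLOR_RGB2LAB)
    m=np.zeros((im.shape[0]+2,im.shape[1]+2),np.uint8)
    t=tol or (22,5,7)
    cv2.floodFill(lab,m,(int(u),int(v)),0,t,t,4|cv2.FLOODFILL_MASK_ONLY|cv2.FLOODFILL_FIXED_RANGE|(255<<8))
    m=m[1:-1,1:-1]
    c=max(cv2.findContours(m,cv2.RETR_EXTERNAL,cv2.CHAIN_APPROX_NONE)[0],key=cv2.contourArea)
    return c[:,0,:].astype(float)
def discpos(n,im,u,v,z=.014,tol=None):
    c=blob(im,u,v,tol=tol); P=np.array([onz(n,a,b,z) for a,b in c])[:,:2].astype(np.float32)
    (x,y),r=cv2.minEnclosingCircle(P); M=cv2.minAreaRect(P)
    return np.round([x,y,2*r],4),[np.round(a,4) for a in M]
E
python3 - <<'E'
from h import *
t=cv2.imread('pics/top0.png')[:,:,::-1]; s=cv2.imread('pics/side0.png')[:,:,::-1]
for u,v in [(168,213),(358,213),(389,230),(362,241),(297,270)]: print('top',u,v,t[v,u],discpos('top',t,u,v))
for u,v in [(265,337),(297,168),(327,229)]: print('side',u,v,s[v,u],discpos('side',s,u,v))
print('caul',discpos('top',t,166,248,.02),discpos('side',s,302,340,.02))
a=cv2.resize(t[160:250,150:310],None,fx=5,fy=5,interpolation=cv2.INTER_CUBIC)
cv2.imwrite('pics/z_top.png',a[:,:,::-1])
a=cv2.resize(s[190:320,220:350],None,fx=4.6,fy=4.6,interpolation=cv2.INTER_CUBIC)
cv2.imwrite('pics/z_side.png',a[:,:,::-1])
E
```

```text
top 168 213 [145 142  93] (array([0.592 , 0.3453, 0.1362]), [array([0.6088, 0.3527]), array([0.0708, 0.1339]), np.float64(23.8701)])
top 358 213 [144 141  92] (array([ 0.578 , -0.3122,  0.0517]), [array([ 0.5769, -0.3116]), array([0.0495, 0.0459]), np.float64(42.0615)])
top 389 230 [143 140  92] (array([ 0.5103, -0.4139,  0.0542]), [array([ 0.5093, -0.4147]), array([0.0484, 0.0482]), np.float64(42.5837)])
top 362 241 [143 139  90] (array([ 0.4142, -0.3484,  0.2711]), [array([ 0.4419, -0.3488]), array([0.2639, 0.1164]), np.float64(89.2473)])
top 297 270 [142 148  48] (array([ 0.3805, -0.0923,  0.0523]), [array([ 0.382 , -0.0927]), array([0.048 , 0.0476]), np.float64(88.4938)])
side 265 337 [201 191 104] (array([0.5936, 0.3554, 0.0522]), [array([0.5918, 0.3553]), array([0.0136, 0.051 ]), np.float64(4.6296)])
side 297 168 [202 179  95] (array([ 0.5093, -0.4115,  0.0507]), [array([ 0.5089, -0.4044]), array([0.0498, 0.0359]), np.float64(3.7726)])
side 327 229 [200 212   0] (array([ 0.3801, -0.0882,  0.051 ]), [array([ 0.3804, -0.0887]), array([0.0491, 0.043 ]), np.float64(3.6065)])
caul (array([0.4686, 0.3581, 0.1062]), [array([0.4699, 0.3582]), array([0.0601, 0.0943]), np.float64(7.1087)]) (array([0.4661, 0.3594, 0.1035]), [array([0.4665, 0.3592]), array([0.0591, 0.0918]), np.float64(6.6285)])
```

View pics/z_top.png

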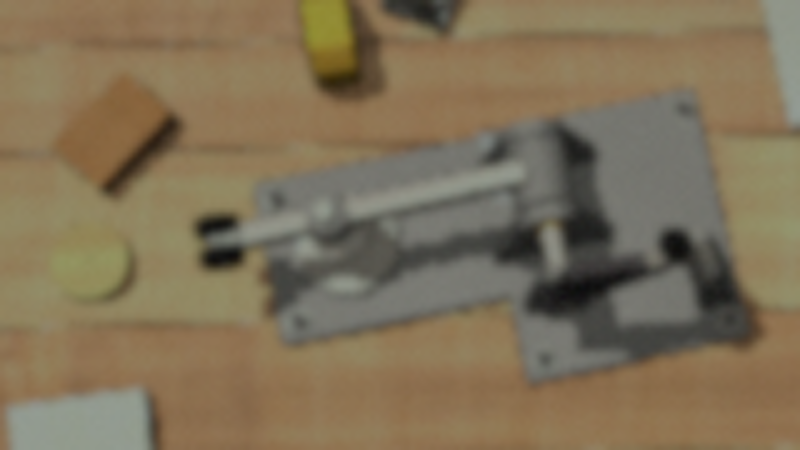

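View pics/z_side.png

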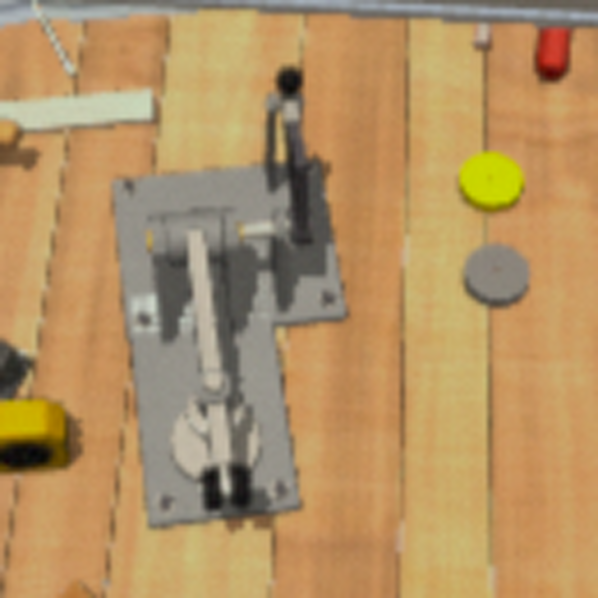

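The top zoom shows the grip at (194,208), the knob at (285,209) and the base corners. The side zoom shows the grip at (269,296) and the knob at (283,207). I'll triangulate from these.

```bash
cat >> h.py <<'E'
def tri(uvt,uvs):
    A=[];b=[]
    for n,uv in(('top',uvt),('side',uvs)):
        o,d=ray(n,*uv); d=d/np.linalg.norm(d); Q=np.eye(3)-np.outer(d,d); A.append(Q); b.append(Q@o)
    p,res,*_=np.linalg.lstsq(np.vstack(A),np.hstack(b),rcond=None); return p,res**.5
E
python3 - <<'E'
from h import *
zt=lambda x,y:(150+x/5-.4,160+y/5-.4); zs=lambda x,y:(220+x/4.6-.4,190+y/4.6-.4)
g,e1=tri(zt(222,241),zs(226,488)); k,e2=tri(zt(677,243),zs(289,80)); print(g,e1,k,e2)
a=np.arcsin((g[2]-.1)/.2156); sb=np.clip((k[2]-.14)/.06,-1,1); b=np.arcsin(sb)
print('lever',a-.074,'pawl cand',2.007-b,2.007-(np.pi-b))
for bb in (b,np.pi-b):
    G=np.array([.14-.2156*np.cos(a),0]);Kp=np.array([.232+.06*np.cos(bb),-.085])
    th=np.arctan2(*(k-g)[[1,0]])-np.arctan2(*(Kp-G)[[1,0]])
    R=np.array([[np.cos(th),-np.sin(th)],[np.sin(th),np.cos(th)]])
    print(np.degrees(th),'org',g[:2]-R@G,k[:2]-R@Kp, np.hypot(*(k-g)[:2]),np.hypot(*(Kp-G)))
C=[onz('top',*zt(*p),.012)[:2] for p in [(255,185),(695,92),(748,335),(532,380),(515,300),(290,345)]]
print(np.array(C).round(4)); 
for i,j in((0,1),(5,4),(3,2),(5,0),(2,1)): d=C[j]-C[i]; print(i,j,np.hypot(*d),np.degrees(np.arctan2(d[1],d[0])))
S=[onz('side',*zs(*p),.012)[:2] for p in [(150,524),(115,182),(320,162),(345,316),(275,325),(300,505)]]
print(np.array(S).round(4))
for i,j in((0,1),(5,4),(3,2),(5,0),(2,1)): d=S[j]-S[i]; print(i,j,np.hypot(*d),np.degrees(np.arctan2(d[1],d[0])))
t=cv2.imread('pics/top0.png')[:,:,::-1]
for tol in((30,4,4),(40,7,9),):
  for q in[(168,213),(358,213),(389,230),(362,241)]: print(q,discpos('top',t,*q,tol=tol))
print('bars',onz('top',318,100,.183),onz('top',325,250,.183),onz('top',129,60,.183),onz('top',118,250,.183))
E
```

```text
[0.58809257 0.24664217 0.09754524] [0.00312194] [ 0.55898122 -0.05432785  0.19361523] [0.00264977]
lever -0.08538593862676427 pawl cand 0.9017263048667825 -0.029318958456575395
-81.26785110739566 org [0.59956769 0.17193227] [0.60368588 0.21450852] 0.3023746424329456 0.3451495920206417
-78.67500196624063 org [0.60293569 0.17252787] [0.60205645 0.1634377 ] 0.3023746424329456 0.2932420501470399
[[ 0.6487  0.2393]
 [ 0.7089 -0.0737]
 [ 0.5323 -0.1055]
 [ 0.5045  0.0457]
 [ 0.5613  0.0567]
 [ 0.5335  0.2138]]
0 1 0.3186903393307842 -79.11384066163852
5 4 0.15953232760812888 -79.95330436408001
3 2 0.15365253054074254 -79.58135001022225
5 0 0.11801641851244427 12.473417595788902
2 1 0.17945564711693746 10.202503453345951
[[ 0.6461  0.2443]
 [ 0.7068 -0.0661]
 [ 0.5292 -0.0982]
 [ 0.502   0.0535]
 [ 0.5596  0.0655]
 [ 0.5313  0.2217]]
0 1 0.31620559721949426 -78.93054760339619
5 4 0.1587546999758579 -79.7184456165879
3 2 0.15416439821630637 -79.83190463678409
5 0 0.11702498690756542 11.096027930532813
2 1 0.18047056433915126 10.265543547719995
(168, 213) (array([0.5963, 0.3552, 0.0574]), [ar
[... 375 characters left out ...]
4725, -0.3209]), array([0.0485, 0.0491]), np.float64(86.6033)])
(168, 213) (array([0.6067, 0.3673, 0.2842]), [array([0.6075, 0.3649]), array([0.1147, 0.2699]), np.float64(0.2832)])
(358, 213) (array([ 0.576 , -0.2748,  0.1221]), [array([ 0.5778, -0.2748]), array([0.12  , 0.0537]), np.float64(88.5204)])
(389, 230) (array([ 0.51  , -0.4149,  0.0574]), [array([ 0.5102, -0.4157]), array([0.0522, 0.0535]), np.float64(85.9361)])
(362, 241) (array([ 0.4209, -0.3495,  0.2791]), [array([ 0.4402, -0.3496]), array([0.272 , 0.1197]), np.float64(89.2368)])
bars [ 0.92521912 -0.17407394  0.183     ] [ 0.42842104 -0.17442203  0.183     ] [1.08539368 0.45488235 0.183     ] [0.44501212 0.46181505 0.183     ]
```

>>> {"name": "jog_arm", "arguments": {"moves": [{"claw": -1, "delta_pos": [-4.5, -2.26, -0.7], "turn": 0}, {"claw": -1, "delta_pos": [-4.5, -2.26, -0.7], "turn": 0}, {"claw": -1, "delta_pos": [-4.5, -2.26, -0.7], "turn": 0}, {"claw": -1, "delta_pos": [-4.5, -2.26, -0.7], "turn": 0}, {"claw": -1, "delta_pos": [-4.5, -2.26, -0.7], "turn": 0}, {"claw": -1, "delta_pos": [-4.5, -2.26, -0.7], "turn": 0}, {"claw": -1, "delta_pos": [-4.5, -2.26, -0.7], "turn": 0}, {"claw": -1, "delta_pos": [-4.5, -2.26, -0.7], "turn": 0}, {"claw": -1, "delta_pos": [0, 0, 0], "turn": 0.157}, {"claw": -1, "delta_pos": [0, 0, 0], "turn": 0.157}, {"claw": -1, "delta_pos": [0, 0, 0], "turn": 0.157}, {"claw": -1, "delta_pos": [0, 0, 0], "turn": 0.157}, {"claw": -1, "delta_pos": [0, 0, 0], "turn": 0.157}, {"claw": -1, "delta_pos": [0, 0, 0], "turn": 0.157}, {"claw": -1, "delta_pos": [0, 0, 0], "turn": 0}], "force": 40}}

```text
time: 1.98
eef_pos: [0.4946, 0.2006, 0.3011]
tool_rot: [-0.0, 0.639, 0.769, -0.0]
force: [-0.3, -0.6, 0.0]
opening: -0.0001
finger_force: 0.0
```

```bash
cat >> h.py <<'E'
def cen(im,u,v,r,f):
    "centroid of mask f(rgb int) in a window"
    w=im[v-r:v+r+1,u-r:u+r+1].astype(int); m=f(w); y,x=np.nonzero(m); return (u-r+x.mean(),v-r+y.mean(),len(x))
def tool():
    s=bot.get_state(); from scipy.spatial.transform import Rotation as Ro
    q=s['tool_rot']; R=Ro.from_quat([q[1],q[2],q[3],q[0]]).as_matrix(); return s['eef_pos'],R,s
def go(P):
    "cm in tool axes to world point P"
    p,R,s=tool(); return (R.T@(np.array(P)-p)*100).round(2)
def yaw():
    p,R,s=tool(); return np.degrees(np.arctan2(R[1,1],R[0,1]))
E
python3 - <<'E'
from h import *
t=cv2.imread('pics/top0.png')[:,:,::-1]; s=cv2.imread('pics/side0.png')[:,:,::-1]
for th in(35,50,65):
    f=lambda w:(w.max(2)<th)
    gt=cen(t,194,208,6,f);gs=cen(s,269,296,8,f);kt=cen(t,285,208,4,f);ks=cen(s,283,207,4,f)
    print(th,np.round([gt,gs,kt,ks],1).tolist(),tri(gt[:2],gs[:2]),tri(kt[:2],ks[:2]))
c=blob(s,int(220+185/4.6),int(190+430/4.6),tol=(25,4,6)); P=np.array([onz('side',a,b,.022) for a,b in c])[:,:2].astype(np.float32)
print('platen',cv2.minEnclosingCircle(P),len(c), onz('side',220+216/4.6-.4,190+440/4.6-.4,.022))
p,R,st=tool(); print(p,yaw(),st['time'],st['force'],st['opening'])
t1=snap('top','top1'); s1=snap('side','side1')
print('tip proj',proj('top',p+[0,0,-.014]),proj('side',p+[0,0,-.014]))
a=cv2.resize(s1[180:330,190:360],None,fx=3.5,fy=3.5,interpolation=cv2.INTER_CUBIC); b=cv2.resize(t1[150:290,150:310],None,fx=3.75,fy=3.75,interpolation=cv2.INTER_CUBIC)
q=np.zeros((530,1200,3),np.uint8); q[:525,:595]=a; q[:525,600:1200]=b
cv2.imwrite('pics/c1.png',cv2.resize(q,(800,353))[:,:,::-1])
E
```

```text
35 [[194.0, 208.6, 20.0], [269.6, 296.2, 32.0], [285.0, 209.0, 17.0], [282.6, 207.7, 10.0]] (array([0.58548651, 0.24725167, 0.09545836]), array([0.00361319])) (array([ 0.55786594, -0.05444852,  0.18890986]), array([0.00201645]))
50 [[193.4, 208.3, 33.0], [269.3, 295.9, 47.0], [285.0, 209.0, 23.0], [282.4, 207.7, 17.0]] (array([0.58603483, 0.24808646, 0.09969198]), array([0.00287717])) (array([ 0.558255  , -0.05453523,  0.18852124]), array([0.00157597]))
65 [[193.5, 208.3, 39.0], [269.4, 296.1, 64.0], [285.4, 209.4, 39.0], [282.5, 207.6, 19.0]] (array([0.58595938, 0.24826055, 0.09818586]), array([0.00344709])) (array([ 0.55756201, -0.05581264,  0.18705895]), array([0.00108745]))
platen ((0.6057175993919373, 0.17841781675815582), 0.04207606241106987) 56 [0.60003562 0.17575333 0.022     ]
[0.49462096 0.2005745  0.30106423] 10.541525264164449 1.975 [-0.2840661  -0.57364156  0.04467031] -0.0001480658692577618
tip proj [197.30179273 226.21034928] [299.23279669 257.83054722]
```

View pics/c1.png

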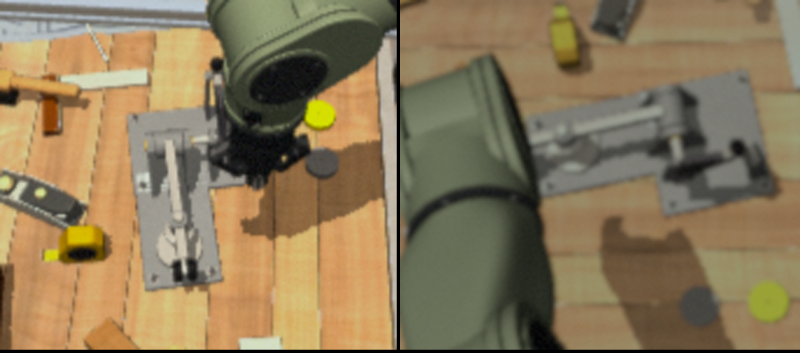

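The arm hides the press in the top view. In the side view the fingertip is at (300,259), against (299,258) predicted, so the calibration is good. Next is pushing the pawl over.

>>> {"name": "jog_arm", "arguments": {"moves": [{"claw": -1, "delta_pos": [-4.54, 0.31, 0], "turn": 0}, {"claw": -1, "delta_pos": [-4.54, 0.31, 0], "turn": 0}, {"claw": -1, "delta_pos": [-4.54, 0.31, 0], "turn": 0}, {"claw": -1, "delta_pos": [-4.54, 0.31, 0], "turn": 0}, {"claw": -1, "delta_pos": [-4.54, 0.31, 0], "turn": 0}, {"claw": -1, "delta_pos": [0, 0, 3.2], "turn": 0}, {"claw": -1, "delta_pos": [0, 0, 3.2], "turn": 0}, {"claw": -1, "delta_pos": [0, 0, 3.3], "turn": 0}, {"claw": -1, "delta_pos": [0, 0, 0], "turn": 0}]}}

```text
time: 3.2
eef_pos: [0.5506, -0.02, 0.203]
tool_rot: [-0.001, 0.639, 0.769, -0.001]
force: [1.4, 0.2, 0.9]
opening: -0.0001
finger_force: 0.0
```

>>> {"name": "jog_arm", "arguments": {"moves": [{"claw": -1, "delta_pos": [-1.1, 0, 0], "turn": 0}, {"claw": -1, "delta_pos": [-1.1, 0, 0], "turn": 0}, {"claw": -1, "delta_pos": [-1.1, 0, 0], "turn": 0}, {"claw": -1, "delta_pos": [-1.1, 0, 0], "turn": 0}, {"claw": -1, "delta_pos": [-1.1, 0, 0], "turn": 0}, {"claw": -1, "delta_pos": [-1.1, 0, 0], "turn": 0}, {"claw": -1, "delta_pos": [0, 0, 0], "turn": 0}]}}

```text
time: 4.08
eef_pos: [0.5634, -0.0853, 0.2042]
tool_rot: [-0.0, 0.64, 0.769, 0.0]
force: [-0.2, 0.0, 0.5]
opening: -0.0004
finger_force: 0.2
```

```bash
python3 - <<'E'
from h import *
s=snap('side','side2')
cv2.imwrite('pics/c2.png',cv2.resize(s[150:330,190:370],None,fx=3.3,fy=3.3,interpolation=cv2.INTER_CUBIC)[:,:,::-1])
E
```

```text
(no output)
```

View pics/c2.png

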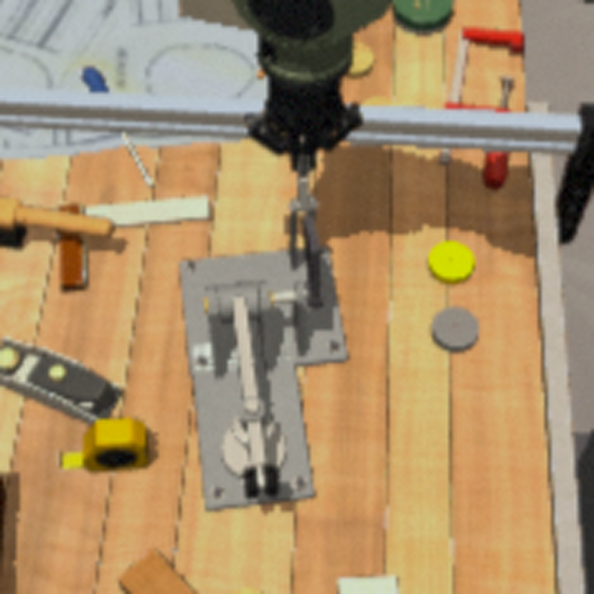

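The knob is hidden behind the fingers and appears thrown over. I'll go to the lever grip.

>>> {"name": "jog_arm", "arguments": {"moves": [{"claw": 0.5, "delta_pos": [0, 0, -4.5], "turn": 0}, {"claw": 0.5, "delta_pos": [0, 0, -4.5], "turn": 0}, {"claw": 0.5, "delta_pos": [4.62, 1.19, 0], "turn": 0}, {"claw": 0.5, "delta_pos": [4.62, 1.19, 0], "turn": 0}, {"claw": 0.5, "delta_pos": [4.62, 1.19, 0], "turn": 0}, {"claw": 0.5, "delta_pos": [4.62, 1.19, 0], "turn": 0}, {"claw": 0.5, "delta_pos": [4.62, 1.19, 0], "turn": 0}, {"claw": 0.5, "delta_pos": [4.62, 1.19, 0], "turn": 0}, {"claw": 0.5, "delta_pos": [4.62, 1.19, 0], "turn": 0}, {"claw": 0.5, "delta_pos": [0, 0, 0], "turn": 0}]}}

```text
time: 5.38
eef_pos: [0.5855, 0.2521, 0.2934]
tool_rot: [-0.001, 0.638, 0.77, -0.0]
force: [0.5, -0.9, 0.7]
opening: 0.064
finger_force: 0.0
```

```bash
python3 - <<'E'
from h import *
print(go([.586,.248,.093]),yaw(),bot.get_state()['opening'])
t=snap('top','top3'); f=lambda w:(w.max(2)<50)
print(cen(t,290,212,14,f)); s=snap('side','side3')
a=cv2.resize(s[170:260,240:340],None,fx=4,fy=4,interpolation=cv2.INTER_CUBIC);b=cv2.resize(t[170:260,230:330],None,fx=4,fy=4,interpolation=cv2.INTER_CUBIC)
cv2.imwrite('pics/c3.png',np.hstack([a,b])[:,:,::-1])
E
```

```text
[-4.300e-01 -1.000e-02  2.004e+01] 10.758268848551555 0.06398301081689958
(np.float64(294.54347826086956), np.float64(213.93478260869566), 46)
```

View pics/c3.png

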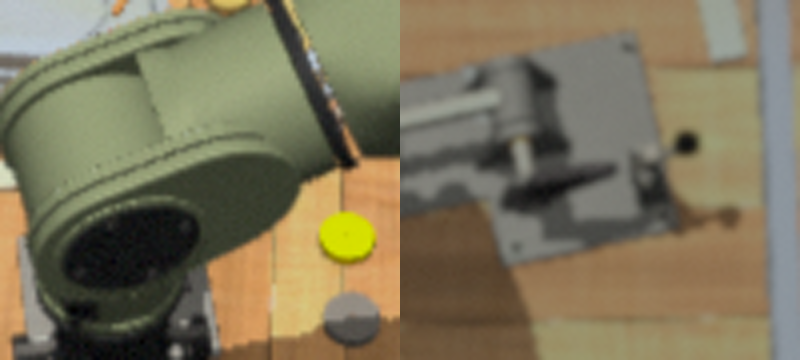

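The pawl is off, with the knob now at top-view pixel (301,205). Next: descend and pinch the grip.

>>> {"name": "jog_arm", "arguments": {"moves": [{"claw": 0.5, "delta_pos": [-0.43, 0, 4], "turn": 0}, {"claw": 0.5, "delta_pos": [0, 0, 4], "turn": 0}, {"claw": 0.5, "delta_pos": [0, 0, 4], "turn": 0}, {"claw": 0.5, "delta_pos": [0, 0, 4], "turn": 0}, {"claw": 0.5, "delta_pos": [0, 0, 4], "turn": 0}, {"claw": 0.5, "delta_pos": [0, 0, 0], "turn": 0}, {"claw": -0.5, "delta_pos": [0, 0, 0], "turn": 0}, {"claw": -0.5, "delta_pos": [0, 0, 0], "turn": 0}, {"claw": -0.5, "delta_pos": [0, 0, 0], "turn": 0}, {"claw": -0.5, "delta_pos": [0, 0, 0], "turn": 0}], "force": 40}}

```text
time: 6.72
eef_pos: [0.5875, 0.2439, 0.0948]
tool_rot: [0.0, 0.64, 0.769, 0.0]
force: [-0.9, -1.2, 0.2]
opening: 0.0336
finger_force: 42.9
```

```bash
python3 - <<'E'
from h import *
k=onz('top',301.1,205.4,.189); th=np.radians(-79.4); R=np.array([[np.cos(th),-np.sin(th)],[np.sin(th),np.cos(th)]])
print(k,k[:2]-R@[.2665,-.085]); print(bot.get_state()['force'],bot.get_state()['torque'])
p,_,_=tool()
a0=np.arctan2(p[2]+.005-.1,.2156)
for O in [(.602,.173)]:
  aa=np.linspace(a0,1.93,21); Q=np.c_[.2156*np.cos(aa),.2156*np.sin(aa)]*100
  print(aa[0],np.diff(Q,axis=0).round(2).tolist())
E
```

```text
[ 0.56946125 -0.10547334  0.189     ] [0.60398772 0.1721148 ]
[-0.89260873 -1.23831037  0.23455109] [-0.41491507 -0.03217306  0.09689831]
-0.0009098393979699938 [[-0.1, 2.08], [-0.3, 2.06], [-0.5, 2.02], [-0.69, 1.96], [-0.87, 1.89], [-1.05, 1.8], [-1.22, 1.69], [-1.38, 1.56], [-1.52, 1.42], [-1.65, 1.27], [-1.77, 1.1], [-1.86, 0.93], [-1.94, 0.74], [-2.01, 0.55], [-2.05, 0.36], [-2.07, 0.16], [-2.08, -0.04], [-2.07, -0.24], [-2.03, -0.44], [-1.98, -0.64]]
```

>>> {"name": "jog_arm", "arguments": {"moves": [{"claw": -0.5, "delta_pos": [-0.1, 0, -2.08], "turn": 0}, {"claw": -0.5, "delta_pos": [-0.3, 0, -2.06], "turn": 0}, {"claw": -0.5, "delta_pos": [-0.5, 0, -2.02], "turn": 0}, {"claw": -0.5, "delta_pos": [-0.69, 0, -1.96], "turn": 0}, {"claw": -0.5, "delta_pos": [-0.87, 0, -1.89], "turn": 0}, {"claw": -0.5, "delta_pos": [-1.05, 0, -1.8], "turn": 0}, {"claw": -0.5, "delta_pos": [-1.22, 0, -1.69], "turn": 0}, {"claw": -0.5, "delta_pos": [-1.38, 0, -1.56], "turn": 0}, {"claw": -0.5, "delta_pos": [-1.52, 0, -1.42], "turn": 0}, {"claw": -0.5, "delta_pos": [-1.65, 0, -1.27], "turn": 0}, {"claw": -0.5, "delta_pos": [0, 0, 0], "turn": 0}]}}

```text
time: 8.1
eef_pos: [0.6048, 0.1512, 0.2731]
tool_rot: [0.001, 0.64, 0.768, 0.001]
force: [6.1, -1.6, -0.9]
opening: 0.0338
finger_force: 43.2
```

>>> {"name": "jog_arm", "arguments": {"moves": [{"claw": -0.5, "delta_pos": [-1.77, 0, -1.1], "turn": 0}, {"claw": -0.5, "delta_pos": [-1.86, 0, -0.93], "turn": 0}, {"claw": -0.5, "delta_pos": [-1.94, 0, -0.74], "turn": 0}, {"claw": -0.5, "delta_pos": [-2.01, 0, -0.55], "turn": 0}, {"claw": -0.5, "delta_pos": [-2.05, 0, -0.36], "turn": 0}, {"claw": -0.5, "delta_pos": [-2.07, 0, -0.16], "turn": 0}, {"claw": -0.5, "delta_pos": [-2.08, 0, 0.04], "turn": 0}, {"claw": -0.5, "delta_pos": [-2.07, 0, 0.24], "turn": 0}, {"claw": -0.5, "delta_pos": [-2.03, 0, 0.44], "turn": 0}, {"claw": -0.5, "delta_pos": [-1.98, 0, 0.64], "turn": 0}, {"claw": -0.5, "delta_pos": [0, 0, 0], "turn": 0}]}}

```text
time: 9.48
eef_pos: [0.6415, -0.043, 0.2964]
tool_rot: [0.001, 0.64, 0.769, 0.001]
force: [13.1, -0.6, -1.8]
opening: 0.0337
finger_force: 43.3
```

>>> {"name": "jog_arm", "arguments": {"moves": [{"claw": 0.3, "delta_pos": [0, 0, 0], "turn": 0}, {"claw": 0.3, "delta_pos": [0, 0, 0], "turn": 0}, {"claw": 0.3, "delta_pos": [0, 0, -3.3], "turn": 0}, {"claw": 0.3, "delta_pos": [0, 0, -3.3], "turn": 0}, {"claw": 1, "delta_pos": [-4.2, -1.89, 0], "turn": 0}, {"claw": 1, "delta_pos": [-4.2, -1.89, 0], "turn": 0}, {"claw": 1, "delta_pos": [-4.2, -1.89, 0], "turn": 0}, {"claw": 1, "delta_pos": [-4.2, -1.89, 0], "turn": 0}, {"claw": 1, "delta_pos": [-4.2, -1.89, 0], "turn": 0}, {"claw": 1, "delta_pos": [-4.2, -1.89, 0], "turn": 0}, {"claw": 1, "delta_pos": [0, 0, 0], "turn": 0}]}}

```text
time: 10.85
eef_pos: [0.5729, -0.3141, 0.3623]
tool_rot: [-0.0, 0.641, 0.767, -0.001]
force: [-0.6, 1.0, -0.9]
opening: 0.0853
finger_force: 0.0
```

```bash
python3 - <<'E'
from h import *
t=snap('top','top4'); s=snap('side','side4'); print(go([.577,-.3115,.02]),tool()[0],yaw())
a=cv2.resize(t[150:290,150:310],None,fx=2.5,fy=2.5,interpolation=cv2.INTER_CUBIC);b=cv2.resize(s[190:330,220:380],None,fx=2.5,fy=2.5,interpolation=cv2.INTER_CUBIC)
cv2.imwrite('pics/c4.png',np.hstack([a,b])[:,:,::-1])
E
```

```text
[-0.16  0.24 34.25] [ 0.57447711 -0.31063081  0.3624663 ] 10.478640381658696
```

View pics/c4.png

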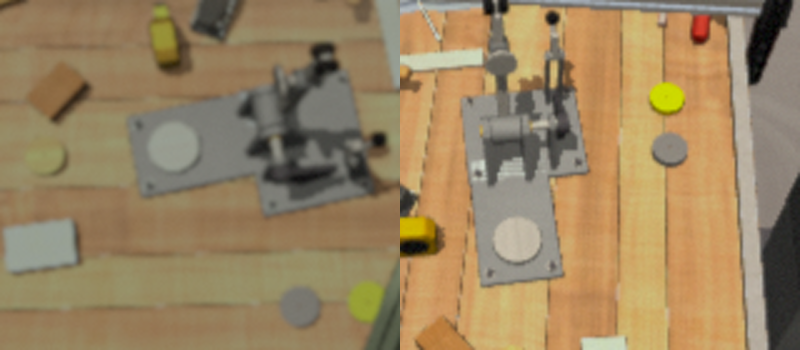

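The platen is clear, at top-view pixel (219,208) and side-view pixel (266,286). The lever stays up and the pawl knob stays off. Picking blank A with a two-way squeeze to centre it.

>>> {"name": "jog_arm", "arguments": {"moves": [{"claw": 1, "delta_pos": [-0.16, 0.24, 5], "turn": 0}, {"claw": 1, "delta_pos": [0, 0, 6], "turn": 0}, {"claw": 1, "delta_pos": [0, 0, 6], "turn": 0}, {"claw": 1, "delta_pos": [0, 0, 6], "turn": 0}, {"claw": 1, "delta_pos": [0, 0, 5], "turn": 0}, {"claw": 1, "delta_pos": [0, 0, 4.5], "turn": 0}, {"claw": 1, "delta_pos": [0, 0, 2.2], "turn": 0}, {"claw": 1, "delta_pos": [0, 0, 0], "turn": 0}, {"claw": 0, "delta_pos": [0, 0, 0], "turn": 0}, {"claw": 0, "delta_pos": [0, 0, 0], "turn": 0}, {"claw": 0, "delta_pos": [0, 0, 0], "turn": 0}, {"claw": 0, "delta_pos": [0, 0, 0], "turn": 0}], "force": 25}}

```text
time: 12.45
eef_pos: [0.578, -0.3123, 0.0176]
tool_rot: [0.001, 0.64, 0.769, 0.0]
force: [-2.1, 2.4, 13.7]
opening: 0.0523
finger_force: 23.6
```

```bash
python3 - <<'E'
from h import *
t=cv2.imread('pics/top4.png')[:,:,::-1]; s=cv2.imread('pics/side4.png')[:,:,::-1]
for tol in((20,4,6),(30,5,8),(40,5,8)):
    print(discpos('top',t,219,208,.022,tol),discpos('side',s,267,286,.022,tol))
    print('y',discpos('top',t,297,270,.014,tol)[0],discpos('side',s,326,229,.014,tol)[0],'d1',discpos('top',t,168,213,.014,tol)[0])
E
```

```text
(array([0.6036, 0.1738, 0.0735]), [array([0.6055, 0.1747]), array([0.0664, 0.0682]), np.float64(89.8635)]) (array([0.6002, 0.1741, 0.0711]), [array([0.6023, 0.1725]), array([0.0654, 0.0669]), np.float64(3.6176)])
y [ 0.3811 -0.0919  0.051 ] [ 0.38   -0.0886  0.0509] d1 [0.5889 0.3645 0.074 ]
(array([0.5897, 0.1415, 0.1835]), [array([0.6091, 0.1448]), array([0.1126, 0.1739]), np.float64(10.0596)]) (array([0.5681, 0.1233, 0.1926]), [array([0.6036, 0.1288]), array([0.1032, 0.1917]), np.float64(8.3366)])
y [ 0.381  -0.0917  0.0524] [ 0.3793 -0.0896  0.0518] d1 [0.6206 0.4111 0.1771]
(array([0.6073, 0.1443, 0.2077]), [array([0.6056, 0.1436]), array([0.1213, 0.1764]), np.float64(11.3547)]) (array([0.6226, 0.0822, 0.3289]), [array([0.6175, 0.0814]), array([0.123 , 0.3145]), np.float64(11.5601)])
y [ 0.381  -0.0917  0.0524] [ 0.3793 -0.0896  0.0518] d1 [0.6144 0.4125 0.1775]
```

>>> {"name": "jog_arm", "arguments": {"moves": [{"claw": 1, "delta_pos": [0, 0, 0], "turn": 0}, {"claw": 1, "delta_pos": [0, 0, -2], "turn": 0}, {"claw": 1, "delta_pos": [0, 0, -4], "turn": 0}, {"claw": 1, "delta_pos": [0, 0, -4], "turn": 0}, {"claw": 1, "delta_pos": [0, 0, 0], "turn": 0}]}}

```text
time: 13.08
eef_pos: [0.5785, -0.3129, 0.1201]
tool_rot: [0.003, 0.64, 0.769, 0.001]
force: [0.3, -0.1, -0.6]
opening: 0.0855
finger_force: 0.0
```

```bash
python3 - <<'E'
from h import *
t=snap('top','top5'); s=snap('side','side5')
p,_,_=tool(); print(p,proj('top',[p[0],p[1],.014]),proj('side',[p[0],p[1],.014]))
a=cv2.resize(t[170:290,300:440],None,fx=2.8,fy=2.8,interpolation=cv2.INTER_CUBIC);b=cv2.resize(s[110:230,230:370],None,fx=2.8,fy=2.8,interpolation=cv2.INTER_CUBIC)
cv2.imwrite('pics/c5.png',np.hstack([a,b])[:,:,::-1])
E
```

```text
[ 0.57729566 -0.31206356  0.11666364] [357.6192612  212.35970308] [280.23870398 183.09246032]
```

View pics/c5.png

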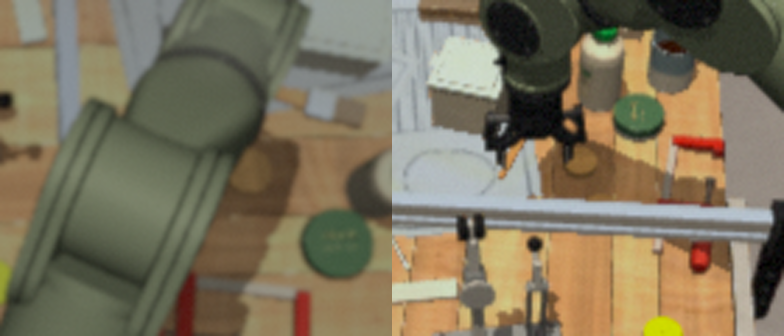

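The image does not show blank A: the bar hides it in the side view and the arm hides it in the top view. I'll retry slightly higher and read the opening.

>>> {"name": "jog_arm", "arguments": {"moves": [{"claw": 1, "delta_pos": [0, 0, 4.5], "turn": 0}, {"claw": 1, "delta_pos": [0, 0, 4.3], "turn": 0}, {"claw": 1, "delta_pos": [0, 0, 0.7], "turn": 0}, {"claw": 1, "delta_pos": [0, 0, 0], "turn": 0}, {"claw": 0, "delta_pos": [0, 0, 0], "turn": 0}, {"claw": 0, "delta_pos": [0, 0, 0], "turn": 0}, {"claw": 0, "delta_pos": [0, 0, 0], "turn": 0}, {"claw": 0, "delta_pos": [0, 0, 0], "turn": 0}], "force": 25}}

```text
time: 14.18
eef_pos: [0.5778, -0.3124, 0.0223]
tool_rot: [0.001, 0.64, 0.769, 0.0]
force: [-3.1, 1.7, 13.8]
opening: 0.0514
finger_force: 23.5
```

```bash
python3 - <<'E'
from h import *
s=bot.get_state(); print(s['joint_positions'].round(2),s['torque'],s['force'],s['opening'],s['eef_pos'])
E
```

```text
[ 0.41  1.12  0.09  1.32 -0.13  0.7   0.73] [ 0.41001573  0.59359426 -0.15676435] [-3.06443851  1.68968118 13.84067193] 0.05137432023258892 [ 0.57779054 -0.31235134  0.02229563]
```

>>> {"name": "jog_arm", "arguments": {"moves": [{"claw": 1, "delta_pos": [0, 0, 0], "turn": 0}, {"claw": 1, "delta_pos": [0, 0, 0], "turn": 0}, {"claw": 1, "delta_pos": [0, 0, 0], "turn": 0}]}}

```text
time: 14.55
eef_pos: [0.5772, -0.3121, 0.0207]
tool_rot: [-0.0, 0.64, 0.769, -0.0]
force: [-0.1, 0.8, -0.8]
opening: 0.0854
finger_force: 0.0
```

>>> {"name": "jog_arm", "arguments": {"moves": [{"claw": 1, "delta_pos": [0, 0, -5], "turn": 0}, {"claw": 1, "delta_pos": [0, 0, -5], "turn": 0}, {"claw": 1, "delta_pos": [0, 0, -5], "turn": 0}, {"claw": 1, "delta_pos": [-3.4, -3.24, 0], "turn": 0}, {"claw": 1, "delta_pos": [-3.4, -3.24, 0], "turn": 0}, {"claw": 1, "delta_pos": [-3.4, -3.24, 0], "turn": 0}, {"claw": 1, "delta_pos": [0, 0, 0], "turn": 0}]}}

```text
time: 15.42
eef_pos: [0.4974, -0.4334, 0.1706]
tool_rot: [-0.0, 0.641, 0.767, -0.001]
force: [0.8, 1.6, 0.6]
opening: 0.0856
finger_force: 0.0
```

```bash
python3 - <<'E'
from h import *
t=snap('top','top6'); s=snap('side','side6')
p,_,_=tool(); print(p,yaw())
a=cv2.resize(t[170:290,300:440],None,fx=2.8,fy=2.8,interpolation=cv2.INTER_CUBIC);b=cv2.resize(s[110:230,230:370],None,fx=2.8,fy=2.8,interpolation=cv2.INTER_CUBIC)
cv2.imwrite('pics/c6.png',np.hstack([a,b])[:,:,::-1])
E
```

```text
[ 0.50024009 -0.42981332  0.17054444] 10.463191693651952
```

View pics/c6.png

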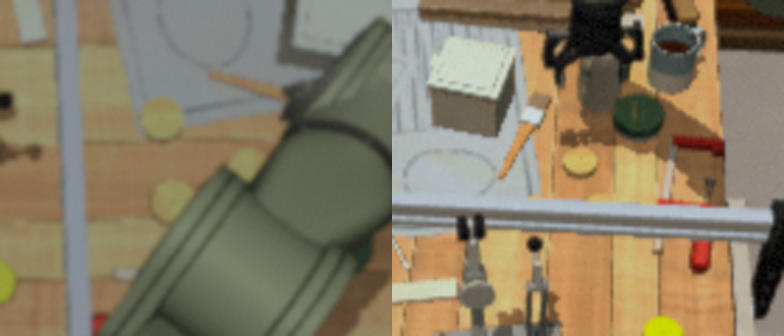

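Blank A is where expected at top-view pixel (357,212), C is at (361,242), and B is unchanged. The 13.8 N was just pad drag while closing. Picking B.

>>> {"name": "jog_arm", "arguments": {"moves": [{"claw": 1, "delta_pos": [1.3, 1.26, 4], "turn": 0}, {"claw": 1, "delta_pos": [0, 0, 5], "turn": 0}, {"claw": 1, "delta_pos": [0, 0, 5], "turn": 0}, {"claw": 1, "delta_pos": [0, 0, 1], "turn": 0}, {"claw": 1, "delta_pos": [0, 0, 0], "turn": 0}, {"claw": 0, "delta_pos": [0, 0, 0], "turn": 0}, {"claw": 0, "delta_pos": [0, 0, 0], "turn": 0}, {"claw": 0, "delta_pos": [0, 0, 0], "turn": 0}, {"claw": 1, "delta_pos": [0, 0, 0], "turn": 0}, {"claw": 1, "delta_pos": [0, 0, 0], "turn": 0}, {"claw": 1, "delta_pos": [0, 0, 0], "turn": -0.1745}, {"claw": 1, "delta_pos": [0, 0, 0], "turn": -0.1745}, {"claw": 1, "delta_pos": [0, 0, 0], "turn": -0.1745}, {"claw": 1, "delta_pos": [0, 0, 0], "turn": -0.1745}, {"claw": 1, "delta_pos": [0, 0, 0], "turn": -0.1745}, {"claw": 1, "delta_pos": [0, 0, 0], "turn": -0.1745}, {"claw": 1, "delta_pos": [0, 0, 0], "turn": -0.1745}, {"claw": 1, "delta_pos": [0, 0, 0], "turn": -0.1745}, {"claw": 1, "delta_pos": [0, 0, 0], "turn": -0.1745}, {"claw": 1, "delta_pos": [0, 0, 0], "turn": 0}], "force": 25}}

```text
time: 18.02
eef_pos: [0.51, -0.4152, 0.0206]
tool_rot: [-0.0, -0.091, 0.996, 0.0]
force: [-0.5, 0.3, 0.0]
opening: 0.0853
finger_force: 0.0
```

>>> {"name": "jog_arm", "arguments": {"moves": [{"claw": 0, "delta_pos": [0, 0, 0], "turn": 0}, {"claw": 0, "delta_pos": [0, 0, 0], "turn": 0}, {"claw": 0, "delta_pos": [0, 0, 0], "turn": 0}, {"claw": 0, "delta_pos": [0, 0, 0], "turn": 0}], "force": 45}}

```text
time: 18.52
eef_pos: [0.5103, -0.4149, 0.0212]
tool_rot: [-0.0, -0.09, 0.996, -0.0]
force: [-2.0, 2.2, 7.7]
opening: 0.0504
finger_force: 45.7
```

```bash
cat >> h.py <<'E'
def hough(n,im,u,v,z,D,w=26):
    "circle centre: rectify window round (u,v) on plane z to metric image, then HoughCircles"
    c=onz(n,u,v,z); k=2000; N=240; x0,y0=c[0]+.06,c[1]+.06
    g=np.array([proj(n,[x0-b/k,y0-a/k,z]) for b in (0,N) for a in (0,N)],np.float32)
    H=cv2.getPerspectiveTransform(np.float32([[0,0],[N,0],[0,N],[N,N]]),g)
    r=cv2.warpPerspective(im[:,:,::-1],H,(N,N),flags=cv2.INTER_CUBIC|cv2.WARP_INVERSE_MAP)
    G=cv2.cvtColor(r,cv2.COLOR_BGR2LAB)
    best=[]
    for ch in(0,1,2):
        e=cv2.normalize(cv2.GaussianBlur(G[:,:,ch],(0,0),3),None,0,255,cv2.NORM_MINMAX)
        q=cv2.HoughCircles(e,cv2.HOUGH_GRADIENT_ALT,1.5,20,param1=60,param2=.5,minRadius=int(D/2*k-7),maxRadius=int(D/2*k+7))
        if q is not None: best+= [(round(x0-b/k,4),round(y0-a/k,4),round(2*rr/k,4)) for a,b,rr in q[0][:1]]
    return best
E
python3 - <<'E'
from h import *
s=bot.get_state(); print(s['joint_positions'].round(2)); print(tool()[0],yaw())
t=cv2.imread('pics/top6.png')[:,:,::-1];t4=cv2.imread('pics/top4.png')[:,:,::-1]; t0=cv2.imread('pics/top0.png')[:,:,::-1]; s4=cv2.imread('pics/side4.png')[:,:,::-1]
print('A',hough('top',t,357,212,.014,.056),hough('top',t0,357,212,.014,.056))
print('C',hough('top',t,361,242,.014,.056),hough('top',t0,361,242,.014,.056))
print('B',hough('top',t0,389,230,.014,.056))
print('D',hough('top',t4,168,213,.014,.056),hough('side',s4,265,337,.014,.056))
print('plat',hough('top',t4,219,208,.022,.072),hough('side',s4,267,286,.022,.072))
E
```

```text
[ 0.77  1.14 -0.32  1.31  0.42  0.76  2.07]
[ 0.51028467 -0.41493491  0.02115129] 100.37683330640496
A [(np.float64(0.6176), np.float64(-0.319), np.float32(0.056)), (np.float64(0.5779), np.float64(-0.3085), np.float32(0.0563)), (np.float64(0.5801), np.float64(-0.3115), np.float32(0.0544))] [(np.float64(0.5839), np.float64(-0.3115), np.float32(0.0556)), (np.float64(0.5764), np.float64(-0.31), np.float32(0.056)), (np.float64(0.5786), np.float64(-0.3115), np.float32(0.0546))]
C [(np.float64(0.4739), np.float64(-0.3212), np.float32(0.0553)), (np.float64(0.4724), np.float64(-0.3189), np.float32(0.0553)), (np.float64(0.4754), np.float64(-0.3189), np.float32(0.0554))] [(np.float64(0.4754), np.float64(-0.3212), np.float32(0.0549)), (np.float64(0.4754), np.float64(-0.3174), np.float32(0.057)), (np.float64(0.4747), np.float64(-0.3204), np.float32(0.0559))]
B [(np.float64(0.5119), np.float64(-0.4161), np.float32(0.0551)), (np.float64(0.5074), np.float64(-0.4146), np.float32(0.056)), (np.float64(0.5119), np.float64(-0.4161), np.float32(0.056))]
D [(np.float64(0.5921), np.float64(0.3457), np.float32(0.0551)), (np.float64(0.5966), np.float64(0.3524), np.float32(0.0544)), (np.float64(0.5951), np.float64(0.3547), np.float32(0.0564))] [(np.float64(0.6034), np.float64(0.3906), np.float32(0.0556)), (np.float64(0.5944), np.float64(0.3546), np.float32(0.0552))]
plat [(np.float64(0.6045), np.float64(0.1752), np.float32(0.0703)), (np.float64(0.6037), np.float64(0.1714), np.float32(0.0726)), (np.float64(0.6052), np.float64(0.1729), np.float32(0.0737))] [(np.float64(0.5997), np.float64(0.1756), np.float32(0.0696)), (np.float64(0.6012), np.float64(0.1771), np.float32(0.0715))]
```

>>> {"name": "jog_arm", "arguments": {"moves": [{"claw": 0, "delta_pos": [0, 0, -4], "turn": 0}, {"claw": 0, "delta_pos": [0, 0, -5], "turn": 0}, {"claw": 0, "delta_pos": [0, 0, -5], "turn": 0}, {"claw": 0, "delta_pos": [0, 0, -5], "turn": 0}, {"claw": 0, "delta_pos": [0, 0, -5], "turn": 0}, {"claw": 0, "delta_pos": [-0.46, 4.75, -0.5], "turn": 0}, {"claw": 0, "delta_pos": [-0.46, 4.75, -0.5], "turn": 0}, {"claw": 0, "delta_pos": [-0.46, 4.75, 0], "turn": 0}, {"claw": 0, "delta_pos": [-0.46, 4.75, 0], "turn": 0}, {"claw": 0, "delta_pos": [-0.46, 4.75, 0], "turn": 0}, {"claw": 0, "delta_pos": [-0.46, 4.75, 0], "turn": 0}, {"claw": 0, "delta_pos": [-0.46, 4.75, 0], "turn": 0}, {"claw": 0, "delta_pos": [-0.46, 4.75, 0], "turn": 0}, {"claw": 0, "delta_pos": [-0.46, 4.75, 0], "turn": 0}, {"claw": 0, "delta_pos": [-0.46, 4.75, 0], "turn": 0}, {"claw": 0, "delta_pos": [0, 0, 0], "turn": 0}]}}

```text
time: 20.52
eef_pos: [0.4687, 0.0638, 0.2709]
tool_rot: [0.0, -0.093, 0.996, 0.001]
force: [0.5, -1.6, -0.1]
opening: 0.0503
finger_force: 47.2
```

```bash
python3 - <<'E'
from h import *
print(go([.603,.174,.0445]),tool()[0],yaw(),bot.get_state()['opening'],bot.get_state()['joint_positions'].round(2))
E
```

```text
[-15.22   8.32  22.66] [0.46871403 0.06380281 0.27086811] 100.67014568471917 0.050257076673469785 [ 0.02  0.54 -0.38  1.79  0.25  0.86  1.28]
```

>>> {"name": "jog_arm", "arguments": {"moves": [{"claw": 0, "delta_pos": [-3.8, 2.08, 0], "turn": 0}, {"claw": 0, "delta_pos": [-3.8, 2.08, 0], "turn": 0}, {"claw": 0, "delta_pos": [-3.8, 2.08, 0], "turn": 0}, {"claw": 0, "delta_pos": [-3.8, 2.08, 0], "turn": 0}, {"claw": 0, "delta_pos": [0, 0, 5], "turn": 0}, {"claw": 0, "delta_pos": [0, 0, 5], "turn": 0}, {"claw": 0, "delta_pos": [0, 0, 5], "turn": 0}, {"claw": 0, "delta_pos": [0, 0, 4], "turn": 0}, {"claw": 0, "delta_pos": [0, 0, 2], "turn": 0}, {"claw": 0, "delta_pos": [0, 0, 0], "turn": 0}]}}

```text
time: 21.78
eef_pos: [0.6034, 0.1695, 0.0602]
tool_rot: [-0.001, -0.091, 0.996, -0.0]
force: [0.1, -0.8, -0.5]
opening: 0.0504
finger_force: 47.2
```

```bash
python3 - <<'E'
from h import *
print(go([.603,.174,.0433]),tool()[0],yaw(),bot.get_state()['opening'],bot.get_state()['force'])
E
```

```text
[-0.04  0.45  1.69] [0.60340731 0.16951032 0.06022706] 100.42414729855898 0.05039501241901275 [ 0.13787417 -0.75914704 -0.49259298]
```

>>> {"name": "jog_arm", "arguments": {"moves": [{"claw": 0, "delta_pos": [-0.04, 0.45, 0.6], "turn": 0}, {"claw": 0, "delta_pos": [0, 0, 0.6], "turn": 0}, {"claw": 0, "delta_pos": [0, 0, 0.45], "turn": 0}, {"claw": 0, "delta_pos": [0, 0, 0], "turn": 0}, {"claw": 0, "delta_pos": [0, 0, 0], "turn": 0}]}}

```text
time: 22.4
eef_pos: [0.6032, 0.1744, 0.0443]
tool_rot: [0.0, -0.091, 0.996, -0.0]
force: [0.2, 0.5, -0.7]
opening: 0.0505
finger_force: 47.2
```

>>> {"name": "jog_arm", "arguments": {"moves": [{"claw": 0, "delta_pos": [0, 0, 0.09], "turn": 0}, {"claw": 0, "delta_pos": [0, 0, 0], "turn": 0}, {"claw": 0.5, "delta_pos": [0, 0, 0], "turn": 0}, {"claw": 1, "delta_pos": [0, 0, 0], "turn": 0}, {"claw": 1, "delta_pos": [0, 0, 0], "turn": 0}, {"claw": 1, "delta_pos": [0, 0, -4], "turn": 0}, {"claw": 1, "delta_pos": [0, 0, -5], "turn": 0}, {"claw": 1, "delta_pos": [0, 0, -4], "turn": 0}, {"claw": 1, "delta_pos": [-0.6, 4.45, 0], "turn": 0}, {"claw": 1, "delta_pos": [-0.6, 4.45, 0], "turn": 0}, {"claw": 1, "delta_pos": [-0.6, 4.45, 0], "turn": 0}, {"claw": 1, "delta_pos": [-0.6, 4.45, 0], "turn": 0}, {"claw": 1, "delta_pos": [0, 0, 0], "turn": 0}]}}

```text
time: 24.02
eef_pos: [0.5926, 0.3575, 0.1726]
tool_rot: [-0.001, -0.093, 0.996, 0.001]
force: [-0.5, -0.5, -0.8]
opening: 0.0853
finger_force: 0.0
```

```bash
python3 - <<'E'
from h import *
t=snap('top','top7'); s=snap('side','side7')
print('B',hough('top',t,219,208,.036,.056),hough('side',s,266,283,.036,.056))
print('D',hough('top',t,168,213,.014,.056))
print(go([.5945,.354,.0205]),tool()[0],yaw(),bot.get_state()['time'])
a=cv2.resize(t[150:270,130:270],None,fx=2.8,fy=2.8,interpolation=cv2.INTER_CUBIC);b=cv2.resize(s[230:350,210:350],None,fx=2.8,fy=2.8,interpolation=cv2.INTER_CUBIC)
cv2.imwrite('pics/c7.png',np.hstack([a,b])[:,:,::-1])
E
```

```text
B [(np.float64(0.6097), np.float64(0.1741), np.float32(0.0562)), (np.float64(0.6), np.float64(0.1846), np.float32(0.0557)), (np.float64(0.6052), np.float64(0.1726), np.float32(0.0554))] []
D []
[-0.04  0.03 15.24] [0.59423626 0.35371832 0.1729191 ] 100.48987225525498 24.125
```

View pics/c7.png

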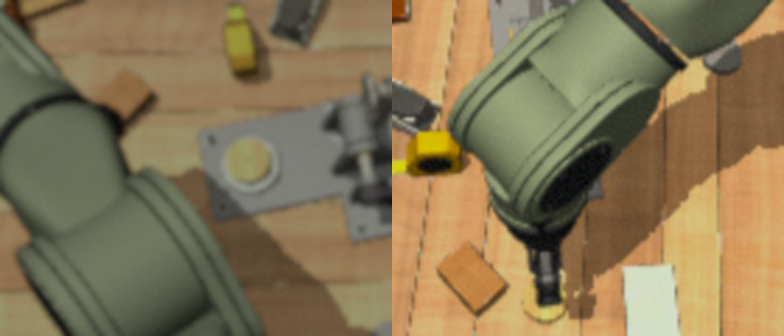

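Blank B sits concentric on the platen. The gripper is over D, so I'll descend and pick it.

>>> {"name": "jog_arm", "arguments": {"moves": [{"claw": 1, "delta_pos": [0, 0, 5], "turn": 0}, {"claw": 1, "delta_pos": [0, 0, 5], "turn": 0}, {"claw": 1, "delta_pos": [0, 0, 4], "turn": 0}, {"claw": 1, "delta_pos": [0, 0, 1.2], "turn": 0}, {"claw": 1, "delta_pos": [0, 0, 0], "turn": 0}, {"claw": 0, "delta_pos": [0, 0, 0], "turn": 0}, {"claw": 0, "delta_pos": [0, 0, 0], "turn": 0}, {"claw": 0, "delta_pos": [0, 0, 0], "turn": 0}, {"claw": 1, "delta_pos": [0, 0, 0], "turn": 0}, {"claw": 1, "delta_pos": [0, 0, 0], "turn": 0}, {"claw": 1, "delta_pos": [0, 0, 0], "turn": 0.175}, {"claw": 1, "delta_pos": [0, 0, 0], "turn": 0.175}, {"claw": 1, "delta_pos": [0, 0, 0], "turn": 0.175}, {"claw": 1, "delta_pos": [0, 0, 0], "turn": 0.175}, {"claw": 1, "delta_pos": [0, 0, 0], "turn": 0.175}, {"claw": 1, "delta_pos": [0, 0, 0], "turn": 0.175}, {"claw": 1, "delta_pos": [0, 0, 0], "turn": 0}, {"claw": 0, "delta_pos": [0, 0, 0], "turn": 0}, {"claw": 0, "delta_pos": [0, 0, 0], "turn": 0}, {"claw": 0, "delta_pos": [0, 0, 0], "turn": 0}], "force": 25}}

```text
time: 26.62
eef_pos: [0.5945, 0.3539, 0.0218]
tool_rot: [0.0, 0.419, 0.908, 0.0]
force: [-2.1, -1.1, 10.2]
opening: 0.0504
finger_force: 24.2
```

>>> {"name": "jog_arm", "arguments": {"moves": [{"claw": 1, "delta_pos": [0, 0, 0], "turn": 0}, {"claw": 1, "delta_pos": [0, 0, 0], "turn": 0}, {"claw": 1, "delta_pos": [0, 0, 0], "turn": -0.175}, {"claw": 1, "delta_pos": [0, 0, 0], "turn": -0.175}, {"claw": 1, "delta_pos": [0, 0, 0], "turn": -0.175}, {"claw": 1, "delta_pos": [0, 0, 0], "turn": -0.175}, {"claw": 1, "delta_pos": [0, 0, 0], "turn": -0.175}, {"claw": 1, "delta_pos": [0, 0, 0], "turn": -0.175}, {"claw": 1, "delta_pos": [0, 0, 0], "turn": 0}, {"claw": 0, "delta_pos": [0, 0, 0], "turn": 0}, {"claw": 0, "delta_pos": [0, 0, 0], "turn": 0}, {"claw": 0, "delta_pos": [0, 0, 0], "turn": 0}, {"claw": 0, "delta_pos": [0, 0, 0], "turn": 0}], "force": 45}}

```text
time: 28.25
eef_pos: [0.5943, 0.3539, 0.0218]
tool_rot: [0.0, -0.09, 0.996, -0.0]
force: [-3.5, -1.6, 10.4]
opening: 0.0503
finger_force: 44.9
```

>>> {"name": "jog_arm", "arguments": {"moves": [{"claw": 0, "delta_pos": [0, 0, -4], "turn": 0}, {"claw": 0, "delta_pos": [0, 0, -4], "turn": 0}, {"claw": 0, "delta_pos": [0, 0, -4], "turn": 0}, {"claw": 0, "delta_pos": [0.6, -4.46, 0], "turn": 0}, {"claw": 0, "delta_pos": [0.6, -4.46, 0], "turn": 0}, {"claw": 0, "delta_pos": [0.6, -4.46, 0], "turn": 0}, {"claw": 0, "delta_pos": [0.6, -4.46, 0], "turn": 0}, {"claw": 0, "delta_pos": [0, 0, 0], "turn": 0}, {"claw": 0, "delta_pos": [0, 0, 4], "turn": 0}, {"claw": 0, "delta_pos": [0, 0, 2.5], "turn": 0}, {"claw": 0, "delta_pos": [0, 0, 0], "turn": 0}, {"claw": 0, "delta_pos": [0, 0, 0], "turn": 0}]}}

```text
time: 29.75
eef_pos: [0.6035, 0.1746, 0.0773]
tool_rot: [0.001, -0.091, 0.996, 0.0]
force: [0.0, -0.7, 0.1]
opening: 0.0497
finger_force: 46.9
```

```bash
python3 - <<'E'
from h import *
print(go([.6032,.1744,.0583]),tool()[0],yaw(),bot.get_state()['opening'],bot.get_state()['force'])
E
```

```text
[ 0.04 -0.02  1.9 ] [0.60352343 0.17464042 0.07727609] 100.45460558952695 0.04969934076054535 [ 0.04060186 -0.68185232  0.07116031]
```

>>> {"name": "jog_arm", "arguments": {"moves": [{"claw": 0, "delta_pos": [0.04, -0.02, 1], "turn": 0}, {"claw": 0, "delta_pos": [0, 0, 0.7], "turn": 0}, {"claw": 0, "delta_pos": [0, 0, 0.2], "turn": 0}, {"claw": 0, "delta_pos": [0, 0, 0], "turn": 0}, {"claw": 0, "delta_pos": [0, 0, 0], "turn": 0}]}}

```text
time: 30.38
eef_pos: [0.6027, 0.1737, 0.0578]
tool_rot: [-0.0, -0.091, 0.996, -0.0]
force: [-5.7, -2.1, 16.2]
opening: 0.0502
finger_force: 48.8
```

>>> {"name": "jog_arm", "arguments": {"moves": [{"claw": 0, "delta_pos": [0, 0, -0.08], "turn": 0}, {"claw": 0, "delta_pos": [0, 0, 0], "turn": 0}, {"claw": 0.5, "delta_pos": [0, 0, 0], "turn": 0}, {"claw": 1, "delta_pos": [0, 0, 0], "turn": 0}, {"claw": 1, "delta_pos": [0, 0, 0], "turn": 0}, {"claw": 1, "delta_pos": [0, 0, 0], "turn": 0.1745}, {"claw": 1, "delta_pos": [0, 0, 0], "turn": 0.1745}, {"claw": 1, "delta_pos": [0, 0, 0], "turn": 0.1745}, {"claw": 1, "delta_pos": [0, 0, 0], "turn": 0.1745}, {"claw": 1, "delta_pos": [0, 0, 0], "turn": 0.1745}, {"claw": 1, "delta_pos": [0, 0, 0], "turn": 0.1745}, {"claw": 1, "delta_pos": [0, 0, 0], "turn": 0.1745}, {"claw": 1, "delta_pos": [0, 0, 0], "turn": 0.1745}, {"claw": 1, "delta_pos": [0, 0, 0], "turn": 0.1745}, {"claw": 1, "delta_pos": [0, 0, 0], "turn": 0}]}}

```text
time: 32.25
eef_pos: [0.6027, 0.174, 0.0579]
tool_rot: [0.0, 0.639, 0.769, -0.0]
force: [-1.1, 0.2, 0.3]
opening: 0.0854
finger_force: 0.0
```

```bash
python3 - <<'E'
from h import *
print(go([.6032,.1744,.059]),tool()[0],yaw(),bot.get_state()['joint_positions'].round(2))
E
```

```text
[ 0.03  0.06 -0.11] [0.60266246 0.17400292 0.05790061] 10.55709701495079 [-0.39  1.04  0.12  1.44 -0.17  0.67 -0.01]
```

>>> {"name": "jog_arm", "arguments": {"moves": [{"claw": 1, "delta_pos": [0.03, 0.06, -0.1], "turn": 0}, {"claw": 0, "delta_pos": [0, 0, 0], "turn": 0}, {"claw": 0, "delta_pos": [0, 0, 0], "turn": 0}, {"claw": 0, "delta_pos": [0, 0, 0], "turn": 0}, {"claw": 0.5, "delta_pos": [0, 0, 0], "turn": 0}, {"claw": 1, "delta_pos": [0, 0, 0], "turn": 0}, {"claw": 1, "delta_pos": [0, 0, 0], "turn": 0}, {"claw": 1, "delta_pos": [0, 0, -5], "turn": 0}, {"claw": 1, "delta_pos": [0, 0, -5.5], "turn": 0}, {"claw": 1, "delta_pos": [0, 0, -5.5], "turn": 0}, {"claw": 1, "delta_pos": [0, 0, -5], "turn": 0}], "force": 20}}

```text
time: 33.62
eef_pos: [0.6032, 0.1741, 0.2711]
tool_rot: [0.0, 0.64, 0.769, 0.0]
force: [0.5, 0.2, 0.2]
opening: 0.0858
finger_force: 0.0
```

>>> {"name": "jog_arm", "arguments": {"moves": [{"claw": 1, "delta_pos": [-2.19, -3.79, 0], "turn": 0}, {"claw": 1, "delta_pos": [-2.19, -3.79, 0], "turn": 0}, {"claw": 1, "delta_pos": [-2.19, -3.79, 0], "turn": 0}, {"claw": 1, "delta_pos": [-2.19, -3.79, 0], "turn": 0}, {"claw": 1, "delta_pos": [-4.4, -0.53, 0], "turn": 0}, {"claw": 1, "delta_pos": [-4.4, -0.53, 0], "turn": 0}, {"claw": 1, "delta_pos": [-4.4, -0.53, 0], "turn": 0}, {"claw": 1, "delta_pos": [-4.4, -0.53, 0], "turn": 0}, {"claw": 1, "delta_pos": [-4.4, -0.53, 0], "turn": 0}, {"claw": 1, "delta_pos": [-4.4, -0.53, 0], "turn": 0}, {"claw": 1, "delta_pos": [-4.4, -0.53, 0], "turn": 0}, {"claw": 1, "delta_pos": [-3.8, 3.8, 0], "turn": 0}, {"claw": 1, "delta_pos": [-3.8, 3.8, 0], "turn": 0}, {"claw": 1, "delta_pos": [0, 0, 0], "turn": 0}, {"claw": 1, "delta_pos": [0, 0, 0], "turn": 0}]}}

```text
time: 35.5
eef_pos: [0.5757, -0.3082, 0.2687]
tool_rot: [-0.0, 0.64, 0.769, -0.0]
force: [-0.3, 0.3, -0.1]
opening: 0.0859
finger_force: 0.0
```

```bash
python3 - <<'E'
from h import *
t=snap('top','top8'); s=snap('side','side8')
print('stack',hough('top',t,219,206,.050,.056),hough('side',s,266,280,.050,.056),'C',hough('top',t,361,242,.014,.056))
print(go([.5783,-.3105,.0205]),tool()[0],yaw())
a=cv2.resize(t[165:285,180:390],None,fx=1.9,fy=1.9,interpolation=cv2.INTER_CUBIC);b=cv2.resize(s[230:350,210:350],None,fx=1.9,fy=1.9,interpolation=cv2.INTER_CUBIC)
cv2.imwrite('pics/c8.png',np.hstack([a,b])[:,:,::-1])
E
```

```text
stack [(np.float64(0.6077), np.float64(0.1753), np.float32(0.0568)), (np.float64(0.6047), np.float64(0.1753), np.float32(0.0561)), (np.float64(0.6062), np.float64(0.1715), np.float32(0.0567))] [(np.float64(0.6029), np.float64(0.1795), np.float32(0.0563)), (np.float64(0.6006), np.float64(0.1803), np.float32(0.0564)), (np.float64(0.6021), np.float64(0.1773), np.float32(0.0559))] C []
[-0.3   0.22 24.89] [ 0.57562083 -0.3080034   0.26943977] 10.489579820309535
```

View pics/c8.png

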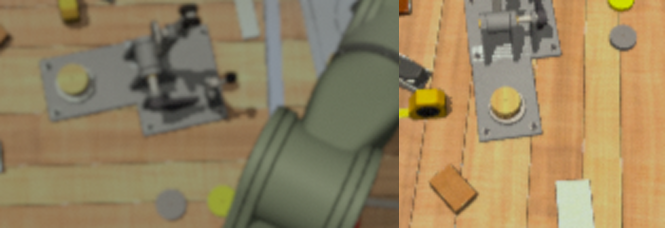

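The stack of two looks flush and centred on the platen. Picking A.

>>> {"name": "jog_arm", "arguments": {"moves": [{"claw": 1, "delta_pos": [-0.3, 0.22, 5], "turn": 0}, {"claw": 1, "delta_pos": [0, 0, 5], "turn": 0}, {"claw": 1, "delta_pos": [0, 0, 5], "turn": 0}, {"claw": 1, "delta_pos": [0, 0, 5], "turn": 0}, {"claw": 1, "delta_pos": [0, 0, 4], "turn": 0}, {"claw": 1, "delta_pos": [0, 0, 0.9], "turn": 0}, {"claw": 1, "delta_pos": [0, 0, 0], "turn": 0}, {"claw": 0, "delta_pos": [0, 0, 0], "turn": 0}, {"claw": 0, "delta_pos": [0, 0, 0], "turn": 0}, {"claw": 0, "delta_pos": [0, 0, 0], "turn": 0}, {"claw": 1, "delta_pos": [0, 0, 0], "turn": 0}, {"claw": 1, "delta_pos": [0, 0, 0], "turn": 0}], "force": 25}}

```text
time: 37.1
eef_pos: [0.5793, -0.3114, 0.0214]
tool_rot: [0.001, 0.64, 0.769, 0.0]
force: [-0.0, -0.8, -0.8]
opening: 0.0772
finger_force: 0.0
```

>>> {"name": "jog_arm", "arguments": {"moves": [{"claw": 1, "delta_pos": [0, 0, 0], "turn": -0.1745}, {"claw": 1, "delta_pos": [0, 0, 0], "turn": -0.1745}, {"claw": 1, "delta_pos": [0, 0, 0], "turn": -0.1745}, {"claw": 1, "delta_pos": [0, 0, 0], "turn": -0.1745}, {"claw": 1, "delta_pos": [0, 0, 0], "turn": -0.1745}, {"claw": 1, "delta_pos": [0, 0, 0], "turn": -0.1745}, {"claw": 1, "delta_pos": [0, 0, 0], "turn": -0.1745}, {"claw": 1, "delta_pos": [0, 0, 0], "turn": -0.1745}, {"claw": 1, "delta_pos": [0, 0, 0], "turn": -0.1745}, {"claw": 1, "delta_pos": [0, 0, 0], "turn": 0}, {"claw": 0, "delta_pos": [0, 0, 0], "turn": 0}, {"claw": 0, "delta_pos": [0, 0, 0], "turn": 0}, {"claw": 0, "delta_pos": [0, 0, 0], "turn": 0}, {"claw": 0, "delta_pos": [0, 0, 0], "turn": 0}], "force": 45}}

```text
time: 38.85
eef_pos: [0.5789, -0.311, 0.0201]
tool_rot: [-0.0, -0.091, 0.996, -0.0]
force: [0.2, 0.1, 0.0]
opening: 0.0424
finger_force: 0.0
```

>>> {"name": "jog_arm", "arguments": {"moves": [{"claw": 1, "delta_pos": [0, 0, 0], "turn": 0}, {"claw": 1, "delta_pos": [0, 0, -5], "turn": 0}, {"claw": 1, "delta_pos": [0, 0, -5], "turn": 0}, {"claw": 1, "delta_pos": [0, 0, -5], "turn": 0}, {"claw": 1, "delta_pos": [4.0, -4.0, 0], "turn": 0}, {"claw": 1, "delta_pos": [4.0, -4.0, 0], "turn": 0}, {"claw": 1, "delta_pos": [2, -4.0, 0], "turn": 0}, {"claw": 1, "delta_pos": [0, 0, 0], "turn": 0}]}}

```text
time: 39.85
eef_pos: [0.5001, -0.4506, 0.1697]
tool_rot: [-0.001, -0.089, 0.996, -0.001]
force: [0.3, 1.0, -0.3]
opening: 0.0851
finger_force: 0.0
```

```bash
python3 - <<'E'
from h import *
t=snap('top','top9'); s=snap('side','side9'); print(tool()[0],yaw())
a=cv2.resize(t[150:290,300:440],None,fx=2.8,fy=2.8,interpolation=cv2.INTER_CUBIC);b=cv2.resize(s[110:250,230:370],None,fx=2.8,fy=2.8,interpolation=cv2.INTER_CUBIC)
cv2.imwrite('pics/c9.png',np.hstack([a,b])[:,:,::-1])
E
```

```text
[ 0.50233659 -0.44698926  0.16991271] 100.44145032118504
```

View pics/c9.png

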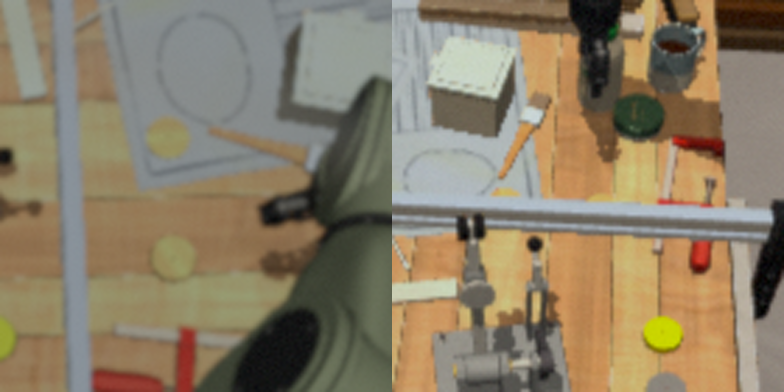

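Blank A was knocked to top-view pixel (360,199). C is still at (361,242).

```bash
python3 - <<'E'
from h import *
t=cv2.imread('pics/top9.png')[:,:,::-1]
print('A',hough('top',t,359.7,198.6,.014,.056),'C',hough('top',t,361.5,241.6,.014,.056),onz('top',359.7,198.6,.014),onz('top',361.5,241.6,.014))
print(go([.4748,-.3195,.0205]))
E
```

```text
A [(np.float64(0.6229), np.float64(-0.3194), np.float32(0.0567)), (np.float64(0.6251), np.float64(-0.3179), np.float32(0.0556)), (np.float64(0.6266), np.float64(-0.3224), np.float32(0.055))] C [(np.float64(0.473), np.float64(-0.3208), np.float32(0.0557)), (np.float64(0.4723), np.float64(-0.3185), np.float32(0.0509)), (np.float64(0.476), np.float64(-0.3178), np.float32(0.0559))] [ 0.62661597 -0.3224104   0.014     ] [ 0.47377853 -0.31926088  0.014     ]
[ 0.4  13.03 14.95]
```

>>> {"name": "jog_arm", "arguments": {"moves": [{"claw": 1, "delta_pos": [0.16, 4.34, 0], "turn": 0}, {"claw": 1, "delta_pos": [0.16, 4.34, 0], "turn": 0}, {"claw": 1, "delta_pos": [0.16, 4.35, 0], "turn": 0}, {"claw": 1, "delta_pos": [0, 0, 5], "turn": 0}, {"claw": 1, "delta_pos": [0, 0, 5], "turn": 0}, {"claw": 1, "delta_pos": [0, 0, 4], "turn": 0}, {"claw": 1, "delta_pos": [0, 0, 0.9], "turn": 0}, {"claw": 1, "delta_pos": [0, 0, 0], "turn": 0}, {"claw": 0, "delta_pos": [0, 0, 0], "turn": 0}, {"claw": 0, "delta_pos": [0, 0, 0], "turn": 0}, {"claw": 0, "delta_pos": [0, 0, 0], "turn": 0}], "force": 25}}

```text
time: 41.32
eef_pos: [0.4745, -0.3203, 0.0227]
tool_rot: [0.001, -0.091, 0.996, -0.001]
force: [-2.8, 1.7, 18.3]
opening: 0.0517
finger_force: 22.7
```

>>> {"name": "jog_arm", "arguments": {"moves": [{"claw": 1, "delta_pos": [0, 0, 0], "turn": 0}, {"claw": 1, "delta_pos": [0, 0, 0], "turn": 0}, {"claw": 1, "delta_pos": [0, 0, 0], "turn": 0.1745}, {"claw": 1, "delta_pos": [0, 0, 0], "turn": 0.1745}, {"claw": 1, "delta_pos": [0, 0, 0], "turn": 0.1745}, {"claw": 1, "delta_pos": [0, 0, 0], "turn": 0.1745}, {"claw": 1, "delta_pos": [0, 0, 0], "turn": 0.1745}, {"claw": 1, "delta_pos": [0, 0, 0], "turn": 0.1745}, {"claw": 1, "delta_pos": [0, 0, 0], "turn": 0.1745}, {"claw": 1, "delta_pos": [0, 0, 0], "turn": 0.1745}, {"claw": 1, "delta_pos": [0, 0, 0], "turn": 0.1745}, {"claw": 1, "delta_pos": [0, 0, 0], "turn": 0}, {"claw": 0, "delta_pos": [0, 0, 0], "turn": 0}, {"claw": 0, "delta_pos": [0, 0, 0], "turn": 0}, {"claw": 0, "delta_pos": [0, 0, 0], "turn": 0}, {"claw": 0, "delta_pos": [0, 0, 0], "turn": 0}], "force": 45}}

```text
time: 43.32
eef_pos: [0.4739, -0.3201, 0.022]
tool_rot: [0.0, 0.639, 0.769, 0.0]
force: [-4.5, 3.2, 19.5]
opening: 0.0504
finger_force: 43.1
```

>>> {"name": "jog_arm", "arguments": {"moves": [{"claw": 0, "delta_pos": [0, 0, -4], "turn": 0}, {"claw": 0, "delta_pos": [0, 0, -5], "turn": 0}, {"claw": 0, "delta_pos": [0, 0, -5.5], "turn": 0}, {"claw": 0, "delta_pos": [0, 0, -5.5], "turn": 0}, {"claw": 0, "delta_pos": [0, 0, -5], "turn": 0}, {"claw": 0, "delta_pos": [4.68, 0.82, 0], "turn": 0}, {"claw": 0, "delta_pos": [4.68, 0.82, 0], "turn": 0}, {"claw": 0, "delta_pos": [4.68, 0.82, 0], "turn": 0}, {"claw": 0, "delta_pos": [4.68, 0.82, 0], "turn": 0}, {"claw": 0, "delta_pos": [4.68, 0.82, 0], "turn": 0}, {"claw": 0, "delta_pos": [4.68, 0.82, 0], "turn": 0}, {"claw": 0, "delta_pos": [4.68, 0.82, 0], "turn": 0}, {"claw": 0, "delta_pos": [4.68, 0.82, 0], "turn": 0}, {"claw": 0, "delta_pos": [2.2, 3.79, 0], "turn": 0}, {"claw": 0, "delta_pos": [2.2, 3.79, 0], "turn": 0}, {"claw": 0, "delta_pos": [2.2, 3.79, 0], "turn": 0}, {"claw": 0, "delta_pos": [2.2, 3.79, 0], "turn": 0}, {"claw": 0, "delta_pos": [0, 0, 0], "turn": 0}]}}

```text
time: 45.58
eef_pos: [0.6042, 0.1759, 0.2698]
tool_rot: [-0.0, 0.638, 0.77, -0.0]
force: [0.4, -0.4, -0.6]
opening: 0.0498
finger_force: 46.7
```

>>> {"name": "jog_arm", "arguments": {"moves": [{"claw": 0, "delta_pos": [0, 0, 5], "turn": 0}, {"claw": 0, "delta_pos": [0, 0, 5], "turn": 0}, {"claw": 0, "delta_pos": [0, 0, 5], "turn": 0}, {"claw": 0, "delta_pos": [0, 0, 2.5], "turn": 0}, {"claw": 0, "delta_pos": [0, 0, 0], "turn": 0}, {"claw": 0, "delta_pos": [0, 0, 0], "turn": 0}]}}

```text
time: 46.32
eef_pos: [0.6039, 0.1741, 0.0975]
tool_rot: [0.001, 0.639, 0.769, 0.001]
force: [-0.3, 0.2, 0.3]
opening: 0.0494
finger_force: 46.8
```

```bash
python3 - <<'E'
from h import *
print(go([.6032,.1744,.0728]),tool()[0],yaw(),bot.get_state()['opening'],bot.get_state()['force'])
E
```

```text
[ 0.05 -0.06  2.47] [0.60386906 0.17406198 0.09746032] 10.494303208834264 0.049409773914471364 [-0.3394657   0.16782328  0.33832152]
```

>>> {"name": "jog_arm", "arguments": {"moves": [{"claw": 0, "delta_pos": [0.05, -0.06, 1.2], "turn": 0}, {"claw": 0, "delta_pos": [0, 0, 0.8], "turn": 0}, {"claw": 0, "delta_pos": [0, 0, 0.4], "turn": 0}, {"claw": 0, "delta_pos": [0, 0, 0], "turn": 0}, {"claw": 0, "delta_pos": [0, 0, 0], "turn": 0}]}}

```text
time: 46.95
eef_pos: [0.6026, 0.1746, 0.0725]
tool_rot: [-0.0, 0.64, 0.769, -0.0]
force: [-4.6, -0.4, 11.7]
opening: 0.0493
finger_force: 49.7
```

>>> {"name": "jog_arm", "arguments": {"moves": [{"claw": 0, "delta_pos": [0, 0, 0], "turn": 0}]}}

```text
time: 47.08
eef_pos: [0.6026, 0.1746, 0.0725]
tool_rot: [-0.0, 0.64, 0.769, -0.0]
force: [-4.4, -1.0, 11.6]
opening: 0.0496
finger_force: 49.7
```

>>> {"name": "jog_arm", "arguments": {"moves": [{"claw": 0, "delta_pos": [0, 0, -0.05], "turn": 0}, {"claw": 0.5, "delta_pos": [0, 0, 0], "turn": 0}, {"claw": 1, "delta_pos": [0, 0, 0], "turn": 0}, {"claw": 1, "delta_pos": [0, 0, 0], "turn": 0}, {"claw": 1, "delta_pos": [0, 0, -5], "turn": 0}, {"claw": 1, "delta_pos": [0, 0, -5], "turn": 0}, {"claw": 1, "delta_pos": [0, 0, -5], "turn": 0}, {"claw": 1, "delta_pos": [0, 0, -4.5], "turn": 0}]}}

```text
time: 48.08
eef_pos: [0.6026, 0.1746, 0.2695]
tool_rot: [0.0, 0.64, 0.769, 0.0]
force: [0.2, 0.0, 0.2]
opening: 0.0851
finger_force: 0.0
```

>>> {"name": "jog_arm", "arguments": {"moves": [{"claw": 1, "delta_pos": [-2.19, -3.79, 0], "turn": 0}, {"claw": 1, "delta_pos": [-2.19, -3.79, 0], "turn": 0}, {"claw": 1, "delta_pos": [-2.19, -3.79, 0], "turn": 0}, {"claw": 1, "delta_pos": [-2.19, -3.79, 0], "turn": 0}, {"claw": 1, "delta_pos": [-4.4, -0.53, 0], "turn": 0}, {"claw": 1, "delta_pos": [-4.4, -0.53, 0], "turn": 0}, {"claw": 1, "delta_pos": [-4.4, -0.53, 0], "turn": 0}, {"claw": 1, "delta_pos": [-4.4, -0.53, 0], "turn": 0}, {"claw": 1, "delta_pos": [-4.4, -0.53, 0], "turn": 0}, {"claw": 1, "delta_pos": [-4.4, -0.53, 0], "turn": 0}, {"claw": 1, "delta_pos": [-4.4, -0.53, 0], "turn": 0}, {"claw": 1, "delta_pos": [-3.1, 4.0, 0], "turn": 0}, {"claw": 1, "delta_pos": [-3.1, 4.0, 0], "turn": 0}, {"claw": 1, "delta_pos": [-3.1, 4.0, 0], "turn": 0}, {"claw": 1, "delta_pos": [0, 0, 0], "turn": 0}, {"claw": 1, "delta_pos": [0, 0, 0], "turn": 0}]}}

```text
time: 50.08
eef_pos: [0.6167, -0.3146, 0.2674]
tool_rot: [-0.0, 0.64, 0.769, -0.0]
force: [-0.5, 0.2, -0.3]
opening: 0.0857
finger_force: 0.0
```

```bash
python3 - <<'E'
from h import *
t=snap('top','top10'); s=snap('side','side10')
u=proj('top',[.603,.174,.064]).astype(int);v=proj('side',[.603,.174,.064]).astype(int)
print('stack',hough('top',t,*u,.064,.056),hough('side',s,*v,.064,.056))
print(go([.625,-.320,.0215]),tool()[0],yaw())
E
```

```text
stack [(np.float64(0.6045), np.float64(0.1743), np.float32(0.0569)), (np.float64(0.6023), np.float64(0.175), np.float32(0.0575)), (np.float64(0.6023), np.float64(0.1728), np.float32(0.056))] [(np.float64(0.6022), np.float64(0.178), np.float32(0.0545)), (np.float64(0.6007), np.float64(0.1922), np.float32(0.0558)), (np.float64(0.6052), np.float64(0.1967), np.float32(0.0567))]
[-0.69  0.71 24.67] [ 0.61671087 -0.3145145   0.26820878] 10.45188734433866
```

>>> {"name": "jog_arm", "arguments": {"moves": [{"claw": 1, "delta_pos": [-0.69, 0.71, 4], "turn": 0}, {"claw": 1, "delta_pos": [0, 0, 5], "turn": 0}, {"claw": 1, "delta_pos": [0, 0, 5], "turn": 0}, {"claw": 1, "delta_pos": [0, 0, 5], "turn": 0}, {"claw": 1, "delta_pos": [0, 0, 4], "turn": 0}, {"claw": 1, "delta_pos": [0, 0, 1.65], "turn": 0}, {"claw": 1, "delta_pos": [0, 0, 0], "turn": 0}, {"claw": 0, "delta_pos": [0, 0, 0], "turn": 0}, {"claw": 0, "delta_pos": [0, 0, 0], "turn": 0}, {"claw": 0, "delta_pos": [0, 0, 0], "turn": 0}, {"claw": 0, "delta_pos": [0, 0, 0], "turn": 0}], "force": 45}}

```text
time: 51.55
eef_pos: [0.6256, -0.3206, 0.0233]
tool_rot: [0.0, 0.64, 0.768, 0.0]
force: [-8.8, 3.7, 19.4]
opening: 0.0494
finger_force: 43.1
```

```bash
python3 - <<'E'
from h import *
print(tool()[0],yaw(),tool()[2]['opening'])
E
```

```text
[ 0.62564081 -0.3206472   0.02333431] 10.434402410892453 0.04937661651553955
```

>>> {"name": "jog_arm", "arguments": {"moves": [{"claw": 0, "delta_pos": [0, 0, -4], "turn": 0}, {"claw": 0, "delta_pos": [0, 0, -5], "turn": 0}, {"claw": 0, "delta_pos": [0, 0, -5.5], "turn": 0}, {"claw": 0, "delta_pos": [0, 0, -5.5], "turn": 0}, {"claw": 0, "delta_pos": [0, 0, -5], "turn": 0}, {"claw": 0, "delta_pos": [3.12, -4.02, 0], "turn": 0}, {"claw": 0, "delta_pos": [3.12, -4.02, 0], "turn": 0}, {"claw": 0, "delta_pos": [3.12, -4.02, 0], "turn": 0}, {"claw": 0, "delta_pos": [4.4, 0.53, 0], "turn": 0}, {"claw": 0, "delta_pos": [4.4, 0.53, 0], "turn": 0}, {"claw": 0, "delta_pos": [4.4, 0.53, 0], "turn": 0}, {"claw": 0, "delta_pos": [4.4, 0.53, 0], "turn": 0}, {"claw": 0, "delta_pos": [4.4, 0.53, 0], "turn": 0}, {"claw": 0, "delta_pos": [4.4, 0.53, 0], "turn": 0}, {"claw": 0, "delta_pos": [4.4, 0.53, 0], "turn": 0}, {"claw": 0, "delta_pos": [2.2, 3.79, 0], "turn": 0}, {"claw": 0, "delta_pos": [2.2, 3.79, 0], "turn": 0}, {"claw": 0, "delta_pos": [2.2, 3.79, 0], "turn": 0}, {"claw": 0, "delta_pos": [2.2, 3.79, 0], "turn": 0}, {"claw": 0, "delta_pos": [0, 0, 0], "turn": 0}]}}

```text
time: 54.05
eef_pos: [0.6154, 0.17, 0.2711]
tool_rot: [-0.0, 0.639, 0.769, 0.0]
force: [-0.1, 0.2, -0.6]
opening: 0.0489
finger_force: 46.6
```

>>> {"name": "jog_arm", "arguments": {"moves": [{"claw": 0, "delta_pos": [0, 0, 5], "turn": 0}, {"claw": 0, "delta_pos": [0, 0, 5], "turn": 0}, {"claw": 0, "delta_pos": [0, 0, 5], "turn": 0}, {"claw": 0, "delta_pos": [0, 0, 0.8], "turn": 0}, {"claw": 0, "delta_pos": [0, 0, 0], "turn": 0}, {"claw": 0, "delta_pos": [0, 0, 0], "turn": 0}]}}

```text
time: 54.8
eef_pos: [0.6155, 0.1681, 0.1157]
tool_rot: [0.001, 0.64, 0.768, 0.001]
force: [-0.0, -0.1, 0.3]
opening: 0.049
finger_force: 46.8
```

```bash
python3 - <<'E'
from h import *
print(go([.6030,.1744,.0875]),tool()[0],yaw(),bot.get_state()['opening'],bot.get_state()['force'])
E
```

```text
[ 0.84 -1.12  2.81] [0.61546283 0.16812365 0.11567963] 10.435855404777723 0.04897535061931586 [-0.00856787 -0.05546799  0.32437173]
```

>>> {"name": "jog_arm", "arguments": {"moves": [{"claw": 0, "delta_pos": [0.84, -1.12, 0], "turn": 0}, {"claw": 0, "delta_pos": [0, 0, 1.3], "turn": 0}, {"claw": 0, "delta_pos": [0, 0, 1.1], "turn": 0}, {"claw": 0, "delta_pos": [0, 0, 0.35], "turn": 0}, {"claw": 0, "delta_pos": [0, 0, 0], "turn": 0}, {"claw": 0, "delta_pos": [0, 0, 0], "turn": 0}]}}

```text
time: 55.55
eef_pos: [0.6025, 0.174, 0.0872]
tool_rot: [0.0, 0.64, 0.768, 0.0]
force: [-9.5, -1.7, 32.4]
opening: 0.0493
finger_force: 55.2
```

>>> {"name": "jog_arm", "arguments": {"moves": [{"claw": 0, "delta_pos": [0, 0, -0.15], "turn": 0}, {"claw": 0, "delta_pos": [0, 0, 0], "turn": 0}, {"claw": 0.5, "delta_pos": [0, 0, 0], "turn": 0}, {"claw": 1, "delta_pos": [0, 0, 0], "turn": 0}, {"claw": 1, "delta_pos": [0, 0, 0], "turn": 0}, {"claw": 1, "delta_pos": [0, 0, 0], "turn": -0.1745}, {"claw": 1, "delta_pos": [0, 0, 0], "turn": -0.1745}, {"claw": 1, "delta_pos": [0, 0, 0], "turn": -0.1745}, {"claw": 1, "delta_pos": [0, 0, 0], "turn": -0.1745}, {"claw": 1, "delta_pos": [0, 0, 0], "turn": -0.1745}, {"claw": 1, "delta_pos": [0, 0, 0], "turn": -0.1745}, {"claw": 1, "delta_pos": [0, 0, 0], "turn": -0.1745}, {"claw": 1, "delta_pos": [0, 0, 0], "turn": -0.1745}, {"claw": 1, "delta_pos": [0, 0, 0], "turn": -0.1745}, {"claw": 1, "delta_pos": [0, 0, 0], "turn": 0}]}}

```text
time: 57.42
eef_pos: [0.6021, 0.1739, 0.0873]
tool_rot: [-0.0, -0.09, 0.996, 0.0]
force: [0.6, -0.8, 0.9]
opening: 0.0852
finger_force: 0.0
```

```bash
python3 - <<'E'
from h import *
print(go([.6030,.1744,.0785]),tool()[0],yaw(),bot.get_state()['force'])
E
```

```text
[-0.09  0.03  0.88] [0.60212953 0.17394407 0.0873007 ] 100.3423587698565 [ 0.61326975 -0.80135839  0.91479846]
```

>>> {"name": "jog_arm", "arguments": {"moves": [{"claw": 1, "delta_pos": [-0.09, 0.03, 1.3], "turn": 0}, {"claw": 1, "delta_pos": [0, 0, 1.3], "turn": 0}, {"claw": 1, "delta_pos": [0, 0, 0], "turn": 0}, {"claw": 0, "delta_pos": [0, 0, 0], "turn": 0}, {"claw": 0, "delta_pos": [0, 0, 0], "turn": 0}, {"claw": 0, "delta_pos": [0, 0, 0], "turn": 0}], "force": 20}}

```text
time: 58.18
eef_pos: [0.6031, 0.1747, 0.0621]
tool_rot: [0.0, -0.091, 0.996, 0.0]
force: [-0.8, -0.8, 6.2]
opening: 0.0545
finger_force: 20.0
```

>>> {"name": "jog_arm", "arguments": {"moves": [{"claw": 0.6, "delta_pos": [0, 0, 0], "turn": 0}, {"claw": 1, "delta_pos": [0, 0, 0], "turn": 0}, {"claw": 1, "delta_pos": [0, 0, 0], "turn": 0.1745}, {"claw": 1, "delta_pos": [0, 0, 0], "turn": 0.1745}, {"claw": 1, "delta_pos": [0, 0, 0], "turn": 0.1745}, {"claw": 1, "delta_pos": [0, 0, 0], "turn": 0.1745}, {"claw": 1, "delta_pos": [0, 0, 0], "turn": 0.1745}, {"claw": 1, "delta_pos": [0, 0, 0], "turn": 0.1745}, {"claw": 1, "delta_pos": [0, 0, 0], "turn": 0.1745}, {"claw": 1, "delta_pos": [0, 0, 0], "turn": 0.1745}, {"claw": 1, "delta_pos": [0, 0, 0], "turn": 0.1745}, {"claw": 1, "delta_pos": [0, 0, 0], "turn": 0}]}}

```text
time: 59.68
eef_pos: [0.6028, 0.175, 0.0614]
tool_rot: [0.0, 0.639, 0.769, -0.0]
force: [-0.2, -0.6, -0.1]
opening: 0.0854
finger_force: 0.0
```

```bash
python3 - <<'E'
from h import *
print(go([.6030,.1744,.06]),tool()[0],yaw(),bot.get_state()['force'])
E
```

```text
[-0.06  0.01  0.14] [0.60281725 0.17495714 0.06138943] 10.507038563087134 [-0.16034241 -0.56164651 -0.13600333]
```

>>> {"name": "jog_arm", "arguments": {"moves": [{"claw": 1, "delta_pos": [-0.06, 0.01, 0], "turn": 0}, {"claw": 0, "delta_pos": [0, 0, 0], "turn": 0}, {"claw": 0, "delta_pos": [0, 0, 0], "turn": 0}, {"claw": 0, "delta_pos": [0, 0, 0], "turn": 0}, {"claw": 0.6, "delta_pos": [0, 0, 0], "turn": 0}, {"claw": 1, "delta_pos": [0, 0, 0], "turn": 0}, {"claw": 1, "delta_pos": [0, 0, -5], "turn": 0}, {"claw": 1, "delta_pos": [0, 0, -5], "turn": 0}, {"claw": 1, "delta_pos": [0, 0, -2], "turn": 0}, {"claw": 1, "delta_pos": [4.11, -1.98, 0], "turn": 0}, {"claw": 1, "delta_pos": [4.11, -1.98, 0], "turn": 0}, {"claw": 1, "delta_pos": [4.11, -1.98, 0], "turn": 0}, {"claw": 1, "delta_pos": [4.11, -1.98, 0], "turn": 0}, {"claw": 1, "delta_pos": [4.11, -1.98, 0], "turn": 0}, {"claw": 1, "delta_pos": [0, 0, 0], "turn": 0.063}, {"claw": 1, "delta_pos": [0, 0, 0], "turn": 0}]}}

```text
time: 61.68
eef_pos: [0.4684, 0.3584, 0.1814]
tool_rot: [0.0, 0.663, 0.748, -0.0]
force: [0.6, -0.4, -0.3]
opening: 0.0854
finger_force: 0.0
```

```bash
python3 - <<'E'
from h import *
t=snap('top','top11'); s=snap('side','side11')
u=proj('top',[.603,.174,.078]).astype(int);v=proj('side',[.603,.174,.078]).astype(int)
print('stack',hough('top',t,*u,.078,.056),hough('side',s,*v,.078,.056))
t4=cv2.imread('pics/top4.png')[:,:,::-1]; s4=cv2.imread('pics/side4.png')[:,:,::-1]
print(discpos('top',t4,166,248,.02)[1],discpos('side',s4,302,340,.02)[1], discpos('side',s,302,352,.02)[1])
print(go([.468,.3587,.0235]),tool()[0],yaw())
a=cv2.resize(t[165:285,130:300],None,fx=2.2,fy=2.2,interpolation=cv2.INTER_CUBIC);b=cv2.resize(s[230:350,210:350],None,fx=2.2,fy=2.2,interpolation=cv2.INTER_CUBIC)
cv2.imwrite('pics/c11.png',np.hstack([a,b])[:,:,::-1])
E
```

```text
stack [(np.float64(0.6065), np.float64(0.1757), np.float32(0.056)), (np.float64(0.6012), np.float64(0.178), np.float32(0.0561)), (np.float64(0.6042), np.float64(0.1742), np.float32(0.0554))] [(np.float64(0.6032), np.float64(0.1778), np.float32(0.0554)), (np.float64(0.6002), np.float64(0.1995), np.float32(0.0565)), (np.float64(0.6047), np.float64(0.2025), np.float32(0.0563))]
[array([0.47  , 0.3581]), array([0.0601, 0.094 ]), np.float64(7.1087)] [array([0.4664, 0.3593]), array([0.0592, 0.092 ]), np.float64(6.959)] [array([0.466 , 0.3652]), array([0.0603, 0.0803]), np.float64(6.5078)]
[ 0.1  -0.08 15.79] [0.46885679 0.35782233 0.18141538] 6.874346072917712
```

>>> {"name": "jog_arm", "arguments": {"moves": [{"claw": 1, "delta_pos": [0.1, -0.08, 5], "turn": 0}, {"claw": 1, "delta_pos": [0, 0, 5], "turn": 0}, {"claw": 1, "delta_pos": [0, 0, 4.5], "turn": 0}, {"claw": 1, "delta_pos": [0, 0, 1.3], "turn": 0}, {"claw": 1, "delta_pos": [0, 0, 0], "turn": 0}, {"claw": 0.2, "delta_pos": [0, 0, 0], "turn": 0}, {"claw": 0.2, "delta_pos": [0, 0, 0], "turn": 0}, {"claw": 0.2, "delta_pos": [0, 0, 0], "turn": 0}, {"claw": 0.2, "delta_pos": [0, 0, 0], "turn": 0}], "force": 60}}

```text
time: 62.9
eef_pos: [0.4683, 0.3597, 0.0256]
tool_rot: [0.0, 0.664, 0.748, 0.001]
force: [-3.5, -2.7, 19.3]
opening: 0.0593
finger_force: 59.9
```

```bash
python3 - <<'E'
from h import *
print(tool()[0],yaw(),tool()[2]['opening'])
E
```

```text
[0.46831646 0.35967918 0.02560324] 6.8349401089785635 0.05933751860791265
```

>>> {"name": "jog_arm", "arguments": {"moves": [{"claw": 0.2, "delta_pos": [0, 0, -4], "turn": 0}, {"claw": 0.2, "delta_pos": [0, 0, -5], "turn": 0}, {"claw": 0.2, "delta_pos": [0, 0, -5], "turn": 0}, {"claw": 0.2, "delta_pos": [0, 0, -2], "turn": 0}, {"claw": 0.2, "delta_pos": [-3.98, 2.24, 0], "turn": 0}, {"claw": 0.2, "delta_pos": [-3.98, 2.24, 0], "turn": 0}, {"claw": 0.2, "delta_pos": [-3.98, 2.24, 0], "turn": 0}, {"claw": 0.2, "delta_pos": [-3.98, 2.24, 0], "turn": 0}, {"claw": 0.2, "delta_pos": [-3.98, 2.24, 0], "turn": 0}, {"claw": 0.2, "delta_pos": [0, 0, 0], "turn": -0.063}, {"claw": 0.2, "delta_pos": [0, 0, 0], "turn": 0}, {"claw": 0.2, "delta_pos": [0, 0, 0], "turn": 0}]}}

```text
time: 64.4
eef_pos: [0.6022, 0.1756, 0.184]
tool_rot: [0.0, 0.64, 0.768, 0.0]
force: [-0.1, 0.4, -0.5]
opening: 0.0593
finger_force: 64.5
```

```bash
python3 - <<'E'
from h import *
print(go([.6030,.1754,.1045]),tool()[0],yaw(),bot.get_state()['opening'],bot.get_state()['force'])
E
```

```text
[-0.03  0.07  7.95] [0.6022159  0.1755536  0.18399217] 10.416433444791902 0.059287636321141424 [-0.06248065  0.42815931 -0.49612544]
```

>>> {"name": "jog_arm", "arguments": {"moves": [{"claw": 0.2, "delta_pos": [-0.03, 0.07, 4], "turn": 0}, {"claw": 0.2, "delta_pos": [0, 0, 3], "turn": 0}, {"claw": 0.2, "delta_pos": [0, 0, 0.7], "turn": 0}, {"claw": 0.2, "delta_pos": [0, 0, 0.2], "turn": 0}, {"claw": 0.2, "delta_pos": [0, 0, 0], "turn": 0}, {"claw": 0.2, "delta_pos": [0, 0, 0], "turn": 0}]}}

```text
time: 65.15
eef_pos: [0.6035, 0.1749, 0.1053]
tool_rot: [0.0, 0.64, 0.768, 0.001]
force: [1.2, -0.4, -0.8]
opening: 0.0587
finger_force: 64.7
```

>>> {"name": "jog_arm", "arguments": {"moves": [{"claw": 0.2, "delta_pos": [0, 0, 0.12], "turn": 0}, {"claw": 0.2, "delta_pos": [0, 0, 0], "turn": 0}, {"claw": 0.2, "delta_pos": [0, 0, 0], "turn": 0}]}}

```text
time: 65.53
eef_pos: [0.6035, 0.1748, 0.1039]
tool_rot: [0.0, 0.64, 0.768, 0.001]
force: [-1.7, -0.7, 6.9]
opening: 0.0588
finger_force: 65.8
```

>>> {"name": "jog_arm", "arguments": {"moves": [{"claw": 0.4, "delta_pos": [0, 0, 0], "turn": 0}, {"claw": 0.7, "delta_pos": [0, 0, 0], "turn": 0}, {"claw": 1, "delta_pos": [0, 0, 0], "turn": 0}, {"claw": 1, "delta_pos": [0, 0, 0], "turn": 0}, {"claw": 1, "delta_pos": [0, 0, -4], "turn": 0}, {"claw": 1, "delta_pos": [0, 0, -5], "turn": 0}, {"claw": 1, "delta_pos": [0, 0, -5], "turn": 0}, {"claw": 1, "delta_pos": [0, 0, -2.5], "turn": 0}, {"claw": -1, "delta_pos": [-2.19, -3.79, 0], "turn": 0}, {"claw": -1, "delta_pos": [-2.19, -3.79, 0], "turn": 0}, {"claw": -1, "delta_pos": [-2.19, -3.79, 0], "turn": 0}, {"claw": -1, "delta_pos": [-2.19, -3.79, 0], "turn": 0}, {"claw": -1, "delta_pos": [-4.36, 1.22, 0], "turn": 0}, {"claw": -1, "delta_pos": [-4.36, 1.22, 0], "turn": 0}, {"claw": -1, "delta_pos": [-4.36, 1.22, 0], "turn": 0}, {"claw": -1, "delta_pos": [-4.36, 1.22, 0], "turn": 0}, {"claw": -1, "delta_pos": [-4.36, 1.22, 0], "turn": 0}, {"claw": -1, "delta_pos": [0, 0, 0], "turn": 0}, {"claw": -1, "delta_pos": [0, 0, 0], "turn": 0}]}}

```text
time: 67.9
eef_pos: [0.5693, -0.1417, 0.2681]
tool_rot: [-0.0, 0.64, 0.769, 0.0]
force: [0.9, 0.4, 0.2]
opening: -0.0001
finger_force: 0.0
```

```bash
python3 - <<'E'
from h import *
t=snap('top','top12'); s=snap('side','side12')
for n,im in(('top',t),('side',s)):
    u=proj(n,[.603,.174,.098]).astype(int); print(n,u,[discpos(n,im,*u,.098,tol)[1] for tol in((22,5,7),(15,4,5))])
print(go([.570,-.143,.204]),tool()[0],yaw())
a=cv2.resize(t[160:280,180:320],None,fx=2.8,fy=2.8,interpolation=cv2.INTER_CUBIC);b=cv2.resize(s[200:320,210:350],None,fx=2.8,fy=2.8,interpolation=cv2.INTER_CUBIC)
cv2.imwrite('pics/c12.png',np.hstack([a,b])[:,:,::-1])
E
```

```text
top [215 203] [[array([0.6072, 0.1745]), array([0.0619, 0.0967]), np.float64(10.134)], [array([0.6068, 0.1731]), array([0.0593, 0.0921]), np.float64(10.1351)]]
side [265 275] [[array([0.6042, 0.1748]), array([0.0601, 0.0923]), np.float64(8.457)], [array([0.6035, 0.1747]), array([0.0583, 0.0912]), np.float64(8.0694)]]
[-0.19  0.03  6.44] [ 0.56935687 -0.14117877  0.26836183] 10.509777711182565
```

View pics/c12.png

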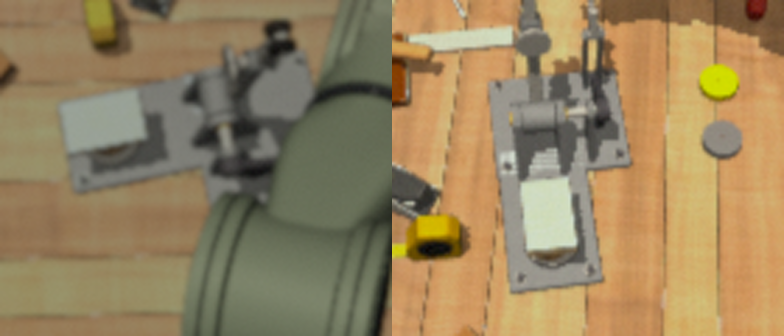

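The caul lies flat and centred on the stack (side crop about (548,215)). Next: pawl back in.

>>> {"name": "jog_arm", "arguments": {"moves": [{"claw": -1, "delta_pos": [-0.19, 0.03, 3], "turn": 0}, {"claw": -1, "delta_pos": [0, 0, 3.4], "turn": 0}, {"claw": -1, "delta_pos": [0, 0, 0], "turn": 0}, {"claw": -1, "delta_pos": [0, 0, 0], "turn": 0}]}}

```text
time: 68.5
eef_pos: [0.5706, -0.1438, 0.2056]
tool_rot: [0.001, 0.64, 0.769, 0.0]
force: [0.3, -0.5, 0.5]
opening: -0.0001
finger_force: 0.0
```

>>> {"name": "jog_arm", "arguments": {"moves": [{"claw": -1, "delta_pos": [1.0, 0, 0], "turn": 0}, {"claw": -1, "delta_pos": [1.0, 0, 0], "turn": 0}, {"claw": -1, "delta_pos": [1.0, 0, 0], "turn": 0}, {"claw": -1, "delta_pos": [1.0, 0, 0], "turn": 0}, {"claw": -1, "delta_pos": [1.0, 0, 0], "turn": 0}, {"claw": -1, "delta_pos": [1.0, 0, 0], "turn": 0}, {"claw": -1, "delta_pos": [0.4, 0, 0], "turn": 0}, {"claw": -1, "delta_pos": [0, 0, 0], "turn": 0}]}}

```text
time: 69.5
eef_pos: [0.5584, -0.0806, 0.204]
tool_rot: [-0.0, 0.64, 0.769, -0.0]
force: [0.3, 0.7, -0.1]
opening: 0.0002
finger_force: 0.0
```

```bash
python3 - <<'E'
from h import *
p,R,s=tool(); print(p,s['force'])
f=lambda w:(w.max(2)<50)
im=snap('side','side13'); t=snap('top','top13')
th=np.radians(-79.4); M=np.array([[np.cos(th),-np.sin(th)],[np.sin(th),np.cos(th)]])
for w in(0,.1,.5,1.05):
    b=2.007-w; q=np.r_[np.array([.603,.1735])+M@[.232+.06*np.cos(b),-.085],.14+.06*np.sin(b)]
    u=proj('side',q).round().astype(int); v=proj('top',q).round().astype(int); print(w,q.round(3),u,im[u[1],u[0]],v,t[v[1],v[0]])
E
```

```text
[ 0.5584097  -0.08056677  0.20403984] [ 0.33726098  0.68283252 -0.10407941]
0 [ 0.557 -0.045  0.194] [282 209] [27 25 24] [282 209] [89 96 75]
0.1 [ 0.558 -0.051  0.197] [282 207] [75 63 41] [284 209] [89 96 76]
0.5 [ 0.563 -0.074  0.2  ] [281 201] [55 53 49] [291 207] [89 95 75]
1.05 [ 0.568 -0.104  0.189] [280 196] [21 22 22] [301 206] [83 89 70]
```

>>> {"name": "jog_arm", "arguments": {"moves": [{"claw": -1, "delta_pos": [0, 0, -5], "turn": 0}, {"claw": -1, "delta_pos": [0, 0, -5], "turn": 0}, {"claw": 0.4, "delta_pos": [0, 0, -5], "turn": 0}, {"claw": 0.4, "delta_pos": [0, 0, -1.5], "turn": 0}, {"claw": 0.4, "delta_pos": [0, 0, 0], "turn": 0}, {"claw": 0.4, "delta_pos": [1.1, 4.4, 0], "turn": 0}, {"claw": 0.4, "delta_pos": [1.1, 4.4, 0], "turn": 0}, {"claw": 0.4, "delta_pos": [0, 0, 0], "turn": 0}, {"claw": 0.4, "delta_pos": [0, 0, 0], "turn": 0}]}}

```text
time: 70.72
eef_pos: [0.6406, -0.044, 0.3681]
tool_rot: [-0.001, 0.64, 0.768, -0.001]
force: [0.2, -0.9, 0.6]
opening: 0.0596
finger_force: 0.0
```

```bash
python3 - <<'E'
from h import *
print(go([.6425,-.043,.296]),tool()[0],yaw())
im=snap('side','side14'); th=np.radians(-79.4); M=np.array([[np.cos(th),-np.sin(th)],[np.sin(th),np.cos(th)]])
f=lambda w:(w.max(2)<45)
for w in(0,.1,.5,1.05):
    b=2.007-w; q=np.r_[np.array([.603,.1735])+M@[.232+.06*np.cos(b),-.085],.14+.06*np.sin(b)]
    u=proj('side',q).round().astype(int); print(w,u,im[u[1],u[0]])
print(cen(im,282,204,11,f))
g=[proj('side',np.r_[np.array([.603,.1735])+M@[.14-.2156*np.cos(a+.074),0],.1+.2156*np.sin(a+.074)]).round(1) for a in(1.7,1.8,1.9)]; print(g)
E
```

```text
[0.06 0.21 7.21] [ 0.64062603 -0.04399752  0.36809897] 10.40531392349506
0 [282 209] [27 26 26]
0.1 [282 207] [50 40 30]
0.5 [281 201] [130  97  60]
1.05 [280 196] [124  88  56]
(np.float64(282.88235294117646), np.float64(209.41176470588235), 17)
[array([258.1, 196.2]), array([257.5, 192.2]), array([257. , 188.9])]
```

The pawl is in. Now pinch the lever grip.

>>> {"name": "jog_arm", "arguments": {"moves": [{"claw": 0.4, "delta_pos": [0.06, 0.15, 3], "turn": 0}, {"claw": 0.4, "delta_pos": [0, 0, 3], "turn": 0}, {"claw": 0.4, "delta_pos": [0, 0, 1.2], "turn": 0}, {"claw": 0.4, "delta_pos": [0, 0, 0], "turn": 0}, {"claw": -0.5, "delta_pos": [0, 0, 0], "turn": 0}, {"claw": -0.5, "delta_pos": [0, 0, 0], "turn": 0}, {"claw": -0.5, "delta_pos": [0, 0, 0], "turn": 0}, {"claw": -0.5, "delta_pos": [0, 0, 0], "turn": 0}], "force": 60}}

```text
time: 71.78
eef_pos: [0.6421, -0.0434, 0.2984]
tool_rot: [0.0, 0.64, 0.768, -0.0]
force: [-6.6, -2.3, 7.4]
opening: 0.0332
finger_force: 59.3
```

```bash
python3 - <<'E'
from h import *
p,R,s=tool(); th=np.radians(-79.4); M=np.array([[np.cos(th),-np.sin(th)],[np.sin(th),np.cos(th)]])
q=M.T@(p[:2]-[.603,.1735]); a0=np.arctan2(p[2]+.005-.1,.14-q[0]); print(p,q,a0,np.hypot(p[2]-.095,.14-q[0]),s['force'],s['opening'],yaw())
aa=np.linspace(a0,.22,21); Q=np.c_[.2156*np.cos(aa),-.2156*np.sin(aa)]*100
print(np.diff(Q,axis=0).round(2).tolist())
E
```

```text
[ 0.64209427 -0.0434087   0.29837984] [ 0.22039867 -0.00147351] 1.9472555829464189 0.2186945446601151 [-6.61044132 -2.29206927  7.42123276] 0.03323885673540559 10.407860171500431
[[1.76, -0.61], [1.8, -0.45], [1.84, -0.3], [1.86, -0.14], [1.86, 0.02], [1.85, 0.18], [1.83, 0.34], [1.79, 0.5], [1.74, 0.65], [1.68, 0.8], [1.61, 0.94], [1.52, 1.08], [1.42, 1.2], [1.31, 1.32], [1.19, 1.43], [1.06, 1.53], [0.93, 1.61], [0.79, 1.69], [0.64, 1.75], [0.48, 1.8]]
```

>>> {"name": "jog_arm", "arguments": {"moves": [{"claw": -0.5, "delta_pos": [1.76, 0, -0.61], "turn": 0}, {"claw": -0.5, "delta_pos": [1.8, 0, -0.45], "turn": 0}, {"claw": -0.5, "delta_pos": [1.84, 0, -0.3], "turn": 0}, {"claw": -0.5, "delta_pos": [1.86, 0, -0.14], "turn": 0}, {"claw": -0.5, "delta_pos": [1.86, 0, 0.02], "turn": 0}, {"claw": -0.5, "delta_pos": [1.85, 0, 0.18], "turn": 0}, {"claw": -0.5, "delta_pos": [1.83, 0, 0.34], "turn": 0}, {"claw": -0.5, "delta_pos": [1.79, 0, 0.5], "turn": 0}, {"claw": -0.5, "delta_pos": [1.74, 0, 0.65], "turn": 0}, {"claw": -0.5, "delta_pos": [1.68, 0, 0.8], "turn": 0}, {"claw": -0.5, "delta_pos": [0, 0, 0], "turn": 0}]}}

```text
time: 73.15
eef_pos: [0.6084, 0.1345, 0.286]
tool_rot: [-0.001, 0.64, 0.769, -0.002]
force: [-6.9, -6.0, -12.8]
opening: 0.0331
finger_force: 62.1
```

>>> {"name": "jog_arm", "arguments": {"moves": [{"claw": -0.5, "delta_pos": [1.61, 0, 0.94], "turn": 0}, {"claw": -0.5, "delta_pos": [1.52, 0, 1.08], "turn": 0}, {"claw": -0.5, "delta_pos": [1.42, 0, 1.2], "turn": 0}, {"claw": -0.5, "delta_pos": [1.31, 0, 1.32], "turn": 0}, {"claw": -0.5, "delta_pos": [1.19, 0, 1.43], "turn": 0}, {"claw": -0.5, "delta_pos": [1.06, 0, 1.53], "turn": 0}, {"claw": -0.5, "delta_pos": [0.93, 0, 1.61], "turn": 0}, {"claw": -0.5, "delta_pos": [0.79, 0, 1.69], "turn": 0}, {"claw": -0.5, "delta_pos": [0.64, 0, 1.75], "turn": 0}, {"claw": -0.5, "delta_pos": [0, 0, 0], "turn": 0}]}}

```text
time: 74.4
eef_pos: [0.5895, 0.2349, 0.1601]
tool_rot: [-0.0, 0.64, 0.768, -0.004]
force: [-9.4, -14.9, -7.4]
opening: 0.0331
finger_force: 62.9
```

```bash
python3 - <<'E'
from h import *
p,R,s=tool(); th=np.radians(-79.4); M=np.array([[np.cos(th),-np.sin(th)],[np.sin(th),np.cos(th)]])
q=M.T@(p[:2]-[.603,.1735]); a0=np.arctan2(p[2]+.005-.1,.14-q[0]); print(p,q,'lever',a0-.074,s['force'],s['opening'],s['torque'])
E
```

```text
[0.58948802 0.23485854 0.16008327] [-0.06279703 -0.00199442] lever 0.23654461905652896 [ -9.39944935 -14.94860841  -7.3688239 ] 0.033112431284595685 [-3.15318451  1.81329622  0.11726747]
```

>>> {"name": "jog_arm", "arguments": {"moves": [{"claw": -0.5, "delta_pos": [0, 0, 0.8], "turn": 0}, {"claw": -0.5, "delta_pos": [0.1, 0, 0.8], "turn": 0}, {"claw": -0.5, "delta_pos": [0.1, 0, 0.8], "turn": 0}, {"claw": -0.5, "delta_pos": [0.1, 0, 0.6], "turn": 0}, {"claw": -0.5, "delta_pos": [0, 0, 0], "turn": 0}, {"claw": -0.5, "delta_pos": [0, 0, 0], "turn": 0}]}}

```text
time: 75.15
eef_pos: [0.5884, 0.2411, 0.1319]
tool_rot: [-0.002, 0.64, 0.769, -0.001]
force: [-15.4, 1.1, 4.0]
opening: 0.0328
finger_force: 64.5
```

>>> {"name": "jog_arm", "arguments": {"moves": [{"claw": -0.5, "delta_pos": [0.05, -0.15, 0.4], "turn": 0}, {"claw": -0.5, "delta_pos": [0.05, 0, 0.4], "turn": 0}, {"claw": -0.5, "delta_pos": [0, 0, 0.2], "turn": 0}, {"claw": -0.5, "delta_pos": [0, 0, 0], "turn": 0}, {"claw": -0.5, "delta_pos": [0, 0, 0], "turn": 0}]}}

```text
time: 75.78
eef_pos: [0.5882, 0.2422, 0.124]
tool_rot: [-0.001, 0.64, 0.769, 0.001]
force: [-15.4, 1.3, 28.0]
opening: 0.0333
finger_force: 68.0
```

>>> {"name": "jog_arm", "arguments": {"moves": [{"claw": -0.5, "delta_pos": [0, 0, 0.2], "turn": 0}, {"claw": -0.5, "delta_pos": [0, 0, 0], "turn": 0}, {"claw": -0.5, "delta_pos": [0, 0, 0], "turn": 0}]}}

```text
time: 76.15
eef_pos: [0.5883, 0.2423, 0.1231]
tool_rot: [-0.001, 0.64, 0.769, 0.001]
force: [-21.6, -0.2, 46.0]
opening: 0.0333
finger_force: 70.2
```

>>> {"name": "jog_arm", "arguments": {"moves": [{"claw": -0.5, "delta_pos": [0, 0, -0.2], "turn": 0}, {"claw": -0.5, "delta_pos": [0, 0, -0.2], "turn": 0}, {"claw": -0.5, "delta_pos": [0, 0, 0], "turn": 0}, {"claw": -0.5, "delta_pos": [0, 0, -0.2], "turn": 0}, {"claw": -0.5, "delta_pos": [0, 0, 0], "turn": 0}, {"claw": -0.5, "delta_pos": [0, 0, 0], "turn": 0}]}}

```text
time: 76.9
eef_pos: [0.588, 0.2419, 0.1267]
tool_rot: [-0.001, 0.64, 0.769, 0.0]
force: [-8.6, 2.6, 9.7]
opening: 0.0333
finger_force: 64.9
```

>>> {"name": "jog_arm", "arguments": {"moves": [{"claw": -0.5, "delta_pos": [0, 0, -0.3], "turn": 0}, {"claw": -0.5, "delta_pos": [0, 0, 0], "turn": 0}, {"claw": -0.5, "delta_pos": [0, 0, 0], "turn": 0}]}}

```text
time: 77.28
eef_pos: [0.5881, 0.2414, 0.1297]
tool_rot: [-0.001, 0.64, 0.769, -0.0]
force: [-8.2, -0.0, 8.7]
opening: 0.0329
finger_force: 64.8
```

>>> {"name": "jog_arm", "arguments": {"moves": [{"claw": -0.5, "delta_pos": [0, 0, -0.3], "turn": 0}, {"claw": -0.5, "delta_pos": [0, 0, 0], "turn": 0}, {"claw": -0.5, "delta_pos": [0, 0, 0], "turn": 0}]}}

```text
time: 77.65
eef_pos: [0.5882, 0.241, 0.1326]
tool_rot: [-0.0, 0.64, 0.769, -0.0]
force: [-8.1, -2.5, 6.5]
opening: 0.0332
finger_force: 64.6
```

>>> {"name": "jog_arm", "arguments": {"moves": [{"claw": -0.5, "delta_pos": [0, 0, -0.25], "turn": 0}, {"claw": -0.5, "delta_pos": [0, 0, 0], "turn": 0}, {"claw": -0.5, "delta_pos": [0, 0, 0], "turn": 0}]}}

```text
time: 78.03
eef_pos: [0.5883, 0.2407, 0.1348]
tool_rot: [-0.0, 0.64, 0.768, -0.001]
force: [-5.6, -3.7, 1.9]
opening: 0.0333
finger_force: 64.0
```

>>> {"name": "jog_arm", "arguments": {"moves": [{"claw": -0.5, "delta_pos": [0, 0, -0.25], "turn": 0}, {"claw": -0.5, "delta_pos": [0, 0, 0], "turn": 0}, {"claw": -0.5, "delta_pos": [0, 0, 0], "turn": 0}]}}

```text
time: 78.4
eef_pos: [0.5884, 0.2405, 0.1366]
tool_rot: [-0.0, 0.64, 0.768, -0.001]
force: [-2.3, -5.6, -7.0]
opening: 0.0333
finger_force: 62.7
```

>>> {"name": "jog_arm", "arguments": {"moves": [{"claw": -0.5, "delta_pos": [0, 0, -0.15], "turn": 0}, {"claw": -0.5, "delta_pos": [0, 0, 0], "turn": 0}, {"claw": -0.5, "delta_pos": [0, 0, 0], "turn": 0}]}}

```text
time: 78.78
eef_pos: [0.5884, 0.2403, 0.1378]
tool_rot: [0.0, 0.64, 0.768, -0.001]
force: [0.6, -4.8, -13.7]
opening: 0.0332
finger_force: 61.9
```

>>> {"name": "jog_arm", "arguments": {"moves": [{"claw": -0.5, "delta_pos": [0, 0, 0.2], "turn": 0}, {"claw": -0.5, "delta_pos": [0, 0, 0.15], "turn": 0}, {"claw": -0.5, "delta_pos": [0, 0, 0], "turn": 0}, {"claw": -0.5, "delta_pos": [0, 0, 0], "turn": 0}, {"claw": -0.2, "delta_pos": [0, 0, 0], "turn": 0}, {"claw": 0.4, "delta_pos": [0, 0, 0], "turn": 0}, {"claw": 0.4, "delta_pos": [0, 0, 0], "turn": 0}, {"claw": 0.4, "delta_pos": [0, 0, 0], "turn": 0}, {"claw": 0.4, "delta_pos": [0, 0, -3], "turn": 0}, {"claw": 0.4, "delta_pos": [0, 0, -5], "turn": 0}, {"claw": 0.4, "delta_pos": [0, 0, -5], "turn": 0}, {"claw": 0.4, "delta_pos": [0, 0, -4], "turn": 0}, {"claw": 0.4, "delta_pos": [4, -4, 0], "turn": 0}, {"claw": 0.4, "delta_pos": [4, -4, 0], "turn": 0}, {"claw": 0.4, "delta_pos": [4, -4, 0], "turn": 0}, {"claw": 0.4, "delta_pos": [4, -4, 0], "turn": 0}, {"claw": 0.4, "delta_pos": [4, -2, 0], "turn": 0}, {"claw": 0.4, "delta_pos": [0, 0, 0], "turn": 0}]}}

```text
time: 81.03
eef_pos: [0.373, 0.4078, 0.3048]
tool_rot: [-0.001, 0.638, 0.77, 0.0]
force: [-0.2, -1.0, -0.3]
opening: 0.0596
finger_force: 0.0
```

```bash
python3 - <<'E'
from h import *
t=snap('top','top15'); s=snap('side','side15'); f=lambda w:(w.max(2)<50); print(tool()[0])
th=np.radians(-79.4); M=np.array([[np.cos(th),-np.sin(th)],[np.sin(th),np.cos(th)]])
O=np.array([.603,.1735])
gp=lambda a:np.r_[O+M@[.14-.2156*np.cos(a+.074),0],.1+.2156*np.sin(a+.074)]
for a in(.06,.113,.16,.25): print(a,proj('top',gp(a)).round(1),proj('side',gp(a)).round(1))
u=proj('top',gp(.11)).astype(int);v=proj('side',gp(.11)).astype(int)
gt=cen(t,*u,8,f);gs=cen(s,*v,9,f);print(gt,gs,tri(gt[:2],gs[:2]),gp(.113))
for w in(0,.1,.5,1.05):
    b=2.007-w; q=np.r_[O+M@[.232+.06*np.cos(b),-.085],.14+.06*np.sin(b)]; u=proj('side',q).round().astype(int); print(w,u,s[u[1],u[0]])
print('knob',cen(s,282,204,10,f))
for n,im in(('side',s),):
  for uv in[(326,229),(328,249)]: print(discpos(n,im,*uv)[0])
E
```

```text
[0.37550974 0.40509749 0.30489155]
0.06 [192.3 206. ] [267.6 291.4]
0.113 [192.2 205.2] [267.5 289.5]
0.16 [192.3 204.4] [267.4 287.6]
0.25 [192.8 202.8] [267.1 283.7]
(np.float64(192.59459459459458), np.float64(205.54054054054055), 37) (np.float64(268.49056603773585), np.float64(290.7358490566038), 53) (array([0.58828837, 0.24457585, 0.13315652]), array([0.00267668])) [0.58978469 0.24411537 0.14008264]
0 [282 209] [23 20 21]
0.1 [282 207] [38 31 28]
0.5 [281 201] [202 166 108]
1.05 [280 196] [205 150  95]
knob (np.float64(282.6666666666667), np.float64(209.0), 18)
[ 0.3793 -0.0896  0.0518]
[0.375  0.005  0.0544]
```

```bash
python3 -c "
from cell import bot
print(bot.job_done())"
```

```text
the job is handed in; nothing more can be done
None
```

I handed the job in: all four blanks are stacked on the platen with the pale offcut on top, the pawl is in and the lever is pressed down to its stop. My readings suggest the ratchet holds with about 7 mm of the spring's 14 mm still pushed in, one blank was knocked aside mid-run and recovered, and the verdict was not shown to me.

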